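Flex the pliers: free ones to the stock rack, seized ones to repair

TASK

Find out which of the three pairs of pliers have seized by squeezing each one's handles together. Press every pair that moves fully shut and lay it on the sloping stock rack, handle ends down towards the ledge and jaws up the slope, one pair flat on each side of the divider; lay the pair that will not move flat in the steel repair tray. Set them down rather than dropping them, and leave the other things on the bench where they are.

Things in the scene. Friction and masses are not known exactly. Their poses are not given: they have to be found in the camera images.
- pliers_a_pivot (a point): One of three like pairs of steel combination pliers with black rubber-sleeved handles, lying flat, part open; 158 mm long, 16 mm thick at the sleeves, 0.2 kg. Point on the pivot rivet, half-way up (7 mm). x: from the pivot towards the jaw tips (46 mm away) along the right-hand half; z up. Handle ends 112 mm behind it. The pliers' middle line is turned from x by half the joint angle, clockwise from above.
- pliers_a_right: Rubber sleeve of the right-hand handle (from above, jaws pointing away) of the pliers of pliers_a_pivot: a rounded bar 16 mm thick, 87 mm long along x. Origin at its middle, where it is squeezed, 7 mm over the surface the pliers lie on, 60 mm behind the pivot and 17 mm to the side.
- pliers_a_left: The like sleeve of the left-hand handle, which swings on the rivet. Sleeve origins are 34 mm apart when the pliers are shut (50 mm over the sleeves), 44 to 50 mm apart (60 to 66 mm over the sleeves) as found. Shut pliers stay shut when let go.
- pliers_a_joint (a joint): Opening angle of these pliers in rad: 0 shut, 0.17 to 0.27 as found. A free joint closes under 2 N at the sleeves; a seized one does not give at any grip. Which pair is seized cannot be seen.
- pliers_b_pivot (a point): One of three like pairs of steel combination pliers with black rubber-sleeved handles, lying flat, part open; 158 mm long, 16 mm thick at the sleeves, 0.2 kg. Point on the pivot rivet, half-way up (7 mm). x: from the pivot towards the jaw tips (46 mm away) along the right-hand half; z up. Handle ends 112 mm behind it. The pliers' middle line is turned from x by half the joint angle, clockwise from above.
- pliers_b_right: Rubber sleeve of the right-hand handle (from above, jaws pointing away) of the pliers of pliers_b_pivot: a rounded bar 16 mm thick, 87 mm long along x. Origin at its middle, where it is squeezed, 7 mm over the surface the pliers lie on, 60 mm behind the pivot and 17 mm to the side.
- pliers_b_left: The like sleeve of the left-hand handle, which swings on the rivet. Sleeve origins are 34 mm apart when the pliers are shut (50 mm over the sleeves), 44 to 50 mm apart (60 to 66 mm over the sleeves) as found. Shut pliers stay shut when let go.
- pliers_b_joint (a joint): Opening angle of these pliers in rad: 0 shut, 0.17 to 0.27 as found. A free joint closes under 2 N at the sleeves; a seized one does not give at any grip. Which pair is seized cannot be seen.
- pliers_c_pivot (a point): One of three like pairs of steel combination pliers with black rubber-sleeved handles, lying flat, part open; 158 mm long, 16 mm thick at the sleeves, 0.2 kg. Point on the pivot rivet, half-way up (7 mm). x: from the pivot towards the jaw tips (46 mm away) along the right-hand half; z up. Handle ends 112 mm behind it. The pliers' middle line is turned from x by half the joint angle, clockwise from above.
- pliers_c_right: Rubber sleeve of the right-hand handle (from above, jaws pointing away) of the pliers of pliers_c_pivot: a rounded bar 16 mm thick, 87 mm long along x. Origin at its middle, where it is squeezed, 7 mm over the surface the pliers lie on, 60 mm behind the pivot and 17 mm to the side.
- pliers_c_left: The like sleeve of the left-hand handle, which swings on the rivet. Sleeve origins are 34 mm apart when the pliers are shut (50 mm over the sleeves), 44 to 50 mm apart (60 to 66 mm over the sleeves) as found. Shut pliers stay shut when let go.
- pliers_c_joint (a joint): Opening angle of these pliers in rad: 0 shut, 0.17 to 0.27 as found. A free joint closes under 2 N at the sleeves; a seized one does not give at any grip. Which pair is seized cannot be seen.
- stock_rack: Stock rack, fixed: a plywood stand 173 mm deep (x), 220 mm wide (y), 122 mm high, whose board slopes up away from the robot at 30 degrees. Origin: centre of its underside, on the bench. It stands to the left or the right of the pliers.
- rack_board: The rack's sloping board, 200 mm up the slope by 220 mm. Origin: centre of its upper face; x up the slope, y left across it, z square off it. A ledge 14 mm high along its lower edge has its inner face at x = -88 mm; a divider 8 mm wide, 10 mm high runs along y = 0 from x = -65 to 85 mm. The bay on each side takes one pair of pliers; bay middles at y = -55 and 55 mm.
- repair_tray: Repair tray, fixed: a flat open sheet-steel pan, 230 mm (x) by 180 mm (y), 32 mm high, rolled rim, walls and floor 3 mm thick. Origin: centre of its underside, on the bench. It stands on the other side of the pliers from the rack.
- lamp_base (a point): Foot of the fixed gooseneck lamp, 42 mm across, on the bench. Its thin neck rises straight up 0.2 m, then leans 0.13 m away from the robot and 0.07 m to the right, to a head 0.11 m wide, 0.30 to 0.38 m high. Keep clear: draw pliers taken near it back towards the robot before swinging them aside.
- masking_tape: Bystander: a roll of tape lying flat, 102 mm across, 24 mm high; origin at the centre of its underside.
- marker: Bystander: a marker pen lying flat, 117 x 12 mm; origin at the centre of its underside.
- v_block: Bystander: a small steel V block, 45 x 32 x 30 mm; origin at the centre of its underside.
- parallel_bar: Bystander: a ground steel parallel bar with three holes, 120 x 10 x 20 mm; origin at the centre of its underside.
- oil_can: Bystander: a small push oiler, 151 mm high; origin at the centre of its underside.
- loupe: Bystander: a black eye loupe, 34 mm wide, 30 mm high; origin at the centre of its underside.

How it is judged:
By the outcome, as a careful person would: the job done as asked, in the order asked, and still so for the second after the job is handed in, with the robot touching nothing.
It also fails if it takes over 72 s, if anything falls off the work surface, if the arm or the gripper's body presses on something with over 40 N, if the wrist force passes 120 N, or if a joint passes its speed limit or range.

ROBOT

A 6-joint arm with a two-finger parallel gripper is mounted at the origin on a cart in front of the work surface, level with it; the furniture and walls round the work are solid. World frame = base frame: x ahead of the robot, y to its left, z up, the work surface at z = 0. Lengths are in m, angles in rad, forces in N, time in s.
With the tool pointing down it reaches from about 0.275 to 0.725 m from the base axis. Payload 15.9 kg.
Tool frame: the origin (TCP) lies midway between the tips of the shut fingers; the grasp point (between the pads) lies 19 mm behind it (env.hold_point_z is the distance from the TCP to the grasp point, in m); x points along the fingers, y is the direction in which the jaws open and shut, and the axes are right-handed (so a half turn about x gives the same grasp; the last joint's range is limited). The gripper opens to 85 mm and grips with 20 to 120 N. Pads are 22 mm wide; open, the fingers measure 114 mm over their backs; the gripper's body (76 mm by 85 mm) begins 54 mm behind the grasp point. The pads swing forward as they close: fully open they stand 13 mm farther back than shut.
Start: joints at [1.236, 0.213, -0.034, 1.323, 0, 1.571], TCP at [0.164, 0.472, 0.231] pointing down, gripper open.
Joint ranges: [-2.98, 2.98], [-0.74, 1.72], [-1.14, 1.35], [-2.1, 2.04], [-1.57, 1.44], [-3.14, 3.14]. Speed limits (rad/s): [1.89, 1.89, 2.39, 2.57, 3.14, 3.14].

INTERFACE

Orientations are given as a rotation vector (axis times angle).
In Python, from rig import env, eyes gives the robot as it stands.
- The arm moves only by the shell command python3 -m creep 'ROWS' [FORCE]. ROWS is JSON, a list of rows, each an object of numbers: "x", "y", "z": the shift along the tool's x, y, z in m; "rx", "ry", "rz": the turn, a rotation vector about the tool's x, y, z in degrees; "fingers": the closure, from 0 (fully open) to 1 (shut). A call has exactly 8 rows; each row shifts and turns the pose as measured when the row begins, along the tool's axes as they then stand; what a row does not reach is not made up. A row lasts 1/8 s, in which the tool goes at most 62.5 mm and 10.7 degrees, less where a joint would pass 70% of its speed; a pose out of reach is approached as far as the arm can. A call with a gripper value outside its range is refused whole. The fingers move at their own pace and stop on an object; FORCE is the grip in N (left out, the last holds). Time passes only in rows, so rows that do not move let the fingers close, or fill a call up. It gives the time, the measured TCP pose, the force and the opening at its end, in the units of the state.
- env.sense(): the state, without advancing time (a new reading comes with each control period).
- eyes.get_image(name): name is "side" or "top" or "wrist"; returns a dict with "color" (480x640x3 uint8, red, green, blue), "z_map" (480x640 float32, m along the optical axis (not along the pixel's ray), 0 where there is no reading), "intrinsics" (3x3 intrinsics, pixels), "R" (3x3) and "t" (3): a world point X has camera coordinates R X + t; the wrist camera has in their place "hand_eye" (4x4, takes a point from camera to tool coordinates, whose origin is the TCP and whose axes are the tool frame's). Camera axes: x right, y down, z forward; pixel columns grow to the right and rows downward; lengths in m; the calibration is good to about 2 mm. A picture is of the moment at which its call begins: read the wrist's pose just before it.
- env.sign_off(): hands the job in, once; it reports no verdict.
The state is a dict: "time": time; "q": joint angles; "dq": joint speeds; "joint_torque": joint torques, N m; "ee_pos": TCP position; "eef_rot": TCP orientation; "force": force on the tool from outside, world axes, zero at the start; "ft_torque": the same for the moment, N m; "gripper_width": opening from 0.0 (shut) to 1.0 (fully open).
Only numpy, scipy, OpenCV 4.12 (cv2) and the standard library are available. Lean on these libraries where they do the work, as an engineer would, in place of code of your own. Each camera call takes 0.05 s, during which the arm holds its last target.

## Working session

There is one attempt and no reset: what is moved stays moved. The work goes in short steps, Python scripts to look and compute and a shell command to move; the robot and the scene stay as the last step left them, time stands still between calls to the robot, and variables do not carry over. Pictures are saved under pics/ and viewed, and the job is handed in when it is done.

```bash
ls; mkdir -p pics; cat > h.py <<'E'
import numpy as np, cv2
from rig import env, eyes
def snap(n,f):
    d=eyes.get_image(n); cv2.imwrite('pics/'+f,d['color'][:,:,::-1]); np.savez('pics/'+f+'.npz',**{k:v for k,v in d.items()})
    return d
E
python3 - <<'E'
from h import *
print(env.sense())
for n in ['top','side']:
    d=snap(n,n+'0.png'); print(n,d['intrinsics'],d['R'],d['t'])
E
```

```text
pics
{'time': 0.0, 'q': array([ 1.23599044e+00,  2.13319902e-01, -3.50476984e-02,  1.32351266e+00,
        3.43749931e-06,  1.57076896e+00]), 'dq': array([ 0.00064445, -0.00097803,  0.00147026, -0.00056178, -0.00051315,
        0.00087174]), 'joint_torque': array([-3.65120439e-03, -6.86176944e+01,  4.87112474e+01,  1.75977987e-02,
       -2.05291240e-04, -8.00070529e-05]), 'ee_pos': array([0.16417976, 0.47191508, 0.23083881]), 'eef_rot': array([ 0.2618768 ,  1.55496818, -0.26356122]), 'force': array([-0.29793527,  0.97610131,  0.69746229]), 'ft_torque': array([-0.00169464, -0.01048224,  0.00654677]), 'gripper_width': 0.9981187882329432}
top [[591.2906663    0.         325.77393288]
 [  0.         591.2906663  239.45627905]
 [  0.           0.           1.        ]] [[ 2.02306845e-02 -9.99795338e-01  4.16010644e-05]
 [-9.86042927e-01 -1.99592845e-02 -1.65290574e-01]
 [ 1.65257576e-01  3.30292101e-03 -9.86244911e-01]] [-0.00652577  0.63504702  1.64696833]
side [[615.18519336   0.         324.62763397]
 [  0.         615.18519336 242.13700317]
 [  0.           0.           1.        ]] [[-0.84615227 -0.5328377  -0.01050345]
 [-0.24573466  0.40756618 -0.87949093]
 [ 0.47290677 -0.74160218 -0.47579973]] [0.53481221 0.20841443 1.13820985]
```

View pics/top0.png

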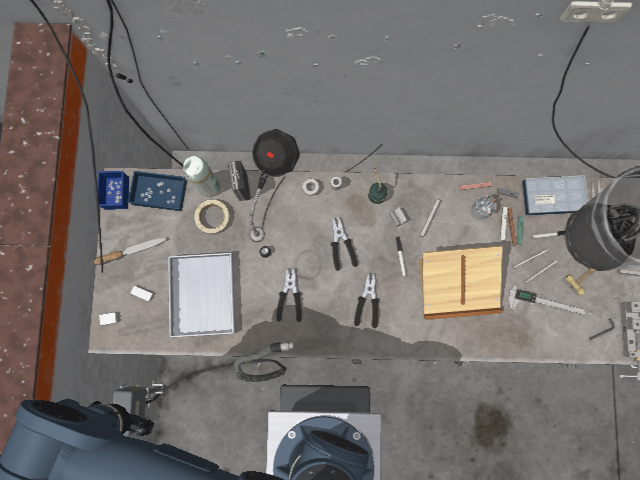

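View pics/side0.png

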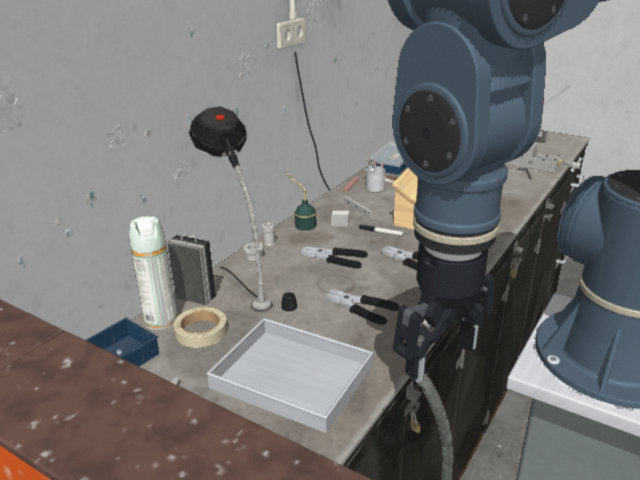

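```bash
python3 - <<'E'
import cv2
im=cv2.imread('pics/top0.png')
c=im[205:335,240:400]; cv2.imwrite('pics/crop0.png',cv2.resize(c,None,fx=4.6,fy=4.6,interpolation=cv2.INTER_CUBIC))
E
```

```text
(no output)
```

View pics/crop0.png

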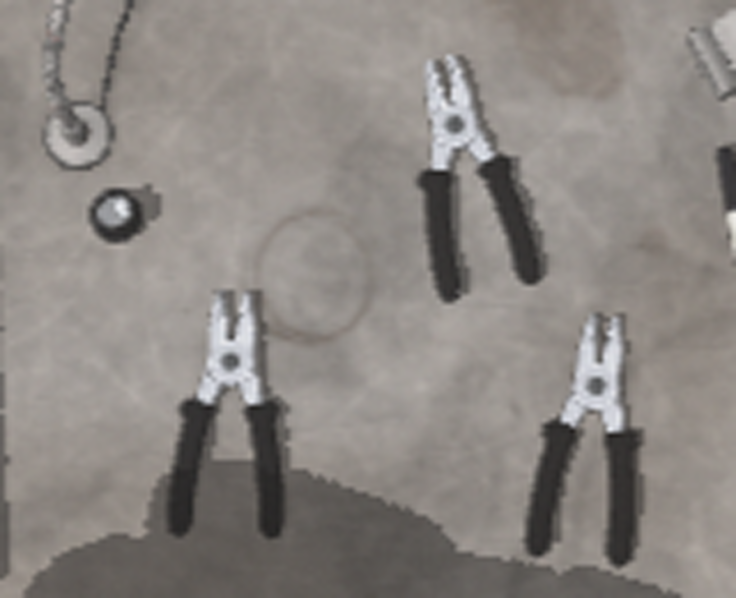

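```bash
cat >> h.py <<'E'
def ray(d,u,v,z):
    K,R,t=d['intrinsics'],d['R'],d['t']
    c=-R.T@t; r=R.T@np.linalg.inv(K)@np.array([u,v,1.]); return c+r*(z-c[2])/r[2]
def deproj(d,u,v):
    K,R,t=d['intrinsics'],d['R'],d['t']; Z=d['z_map'][int(v),int(u)]
    return R.T@(np.linalg.inv(K)@np.array([u,v,1.])*Z-t)
E
python3 - <<'E'
from h import *
d=np.load('pics/top0.png.npz'); im=d['color'].astype(int)
m=((im.max(2)<62)).astype(np.uint8); m[:,:260]=0;m[:,400:]=0;m[:210]=0;m[345:]=0
n,l,s,c=cv2.connectedComponentsWithStats(m)
for i in range(1,n):
    if s[i,4]<80: continue
    ys,xs=np.nonzero(l==i); P=np.array([ray(d,x,y,.009)[:2] for x,y in zip(xs,ys)])
    ctr=(P.max(0)+P.min(0))/2; mu=P.mean(0); w,v=np.linalg.eigh(np.cov((P-mu).T)); a=v[:,1]*np.sign(v[0,1])
    pr=(P-mu)@a; print(s[i],'mean',mu.round(4),'ang',np.degrees(np.arctan2(a[1],a[0])).round(1),'len',np.ptp(pr).round(3), 'mid',(mu+a*(pr.max()+pr.min())/2).round(4))
for u,v in [(230,361),(455,124),(597,385)]:
    print('pivot',ray(d,240+(u+.5)/4.6-.5,205+(v+.5)/4.6-.5,.014).round(4))
print('rack/tray depth pts')
for u,v in [(423,250),(502,246),(425,318),(502,311),(463,255),(463,303),(463,316),(440,280),(485,280),(440,305),(485,305),(485,255),(440,255),
   (170,255),(238,251),(171,335),(233,331),(203,293),(258,236),(180,300),(225,300)]:
    print(u,v,deproj(d,u,v).round(4))
E
```

```text
[345 239  12  27 116] mean [ 0.6078 -0.0686] ang 18.6 len 0.081 mid [ 0.606  -0.0692]
[332 242   8  28 124] mean [ 0.5978 -0.0234] ang 7.8 len 0.082 mid [ 0.5953 -0.0238]
[277 292  10  29 142] mean [0.4447 0.1337] ang -7.9 len 0.082 mid [0.4442 0.1337]
[294 292   8  30 146] mean [0.4436 0.0831] ang 6.8 len 0.084 mid [0.4439 0.0832]
[355 297  10  29 136] mean [ 0.4368 -0.0935] ang -11.2 len 0.082 mid [ 0.4349 -0.0931]
[372 299   7  29 137] mean [ 0.4323 -0.1396] ang 0.4 len 0.08 mid [ 0.43   -0.1396]
pivot [0.5109 0.1089 0.014 ]
pivot [ 0.6659 -0.0306  0.014 ]
pivot [ 0.5005 -0.123   0.014 ]
rack/tray depth pts
423 250 [ 0.618  -0.2814  0.0009]
502 246 [ 0.6363 -0.5182 -0.0093]
425 318 [ 0.4174 -0.2799  0.0366]
502 311 [3.5410e-01 7.0000e-04 1.7293e+00]
463 255 [ 0.5881 -0.3717  0.1202]
463 303 [ 0.4607 -0.3838  0.0572]
463 316 [ 0.4253 -0.3883  0.0345]
440 280 [ 0.5227 -0.3167  0.0731]
485 280 [ 0.525  -0.4423  0.0758]
440 305 [ 0.4555 -0.3244  0.0288]
485 305 [ 0.4576 -0.4509  0.0372]
485 255 [ 0.5901 -0.4336  0.1148]
440 255 [ 0.587  -0.3088  0.1187]
170 255 [ 0.5889  0.4671 -0.0063]
238 251 [ 0.6043  0.2655 -0.0019]
171 335 [0.3552 0.4421 0.0215]
233 331 [0.3699 0.2636 0.0361]
203 293 [ 0.4784  0.3627 -0.0041]
258 236 [0.6491 0.207  0.0068]
180 300 [ 0.4564  0.4278 -0.    ]
225 300 [ 0.4591  0.2969 -0.0018]
```

```bash
python3 - <<'E'
import cv2
im=cv2.imread('pics/top0.png')
c=im[225:350,410:520]; cv2.imwrite('pics/crop1.png',cv2.resize(c,None,fx=4.6,fy=4.6,interpolation=cv2.INTER_CUBIC))
c=im[235:350,155:250]; cv2.imwrite('pics/crop2.png',cv2.resize(c,None,fx=4.6,fy=4.6,interpolation=cv2.INTER_CUBIC))
E
```

```text
(no output)
```

View pics/crop1.png

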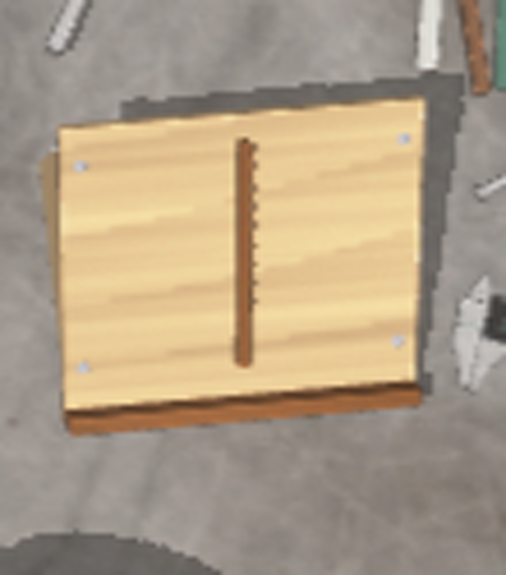

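View pics/crop2.png

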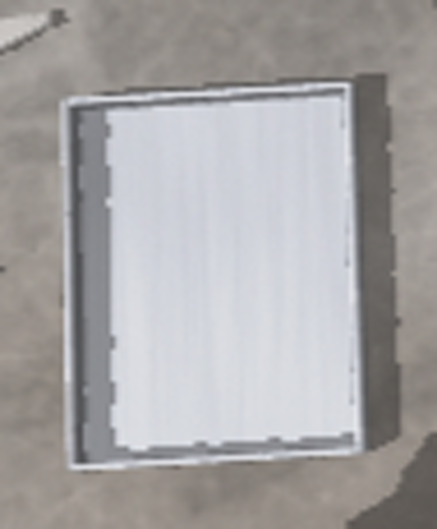

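```bash
python3 - <<'E'
from h import *
d=np.load('pics/top0.png.npz')
f=lambda u,v,o,z:ray(d,o[0]+(u+.5)/4.6-.5,o[1]+(v+.5)/4.6-.5,z)
o=(410,225)
A=f(60,127,o,.122);B=f(425,98,o,.122);D1=f(243,140,o,.1232);D2=f(243,365,o,.0482)
# ledge top outer-edge / lower boundary of board at ledge inner top
L=f(65,410,o,.040);R=f(422,381,o,.040)
print('top corners',A.round(4),B.round(4),'w',np.linalg.norm(A-B),'yaw',np.degrees(np.arctan2(-(A-B)[0],(A-B)[1])))
print('div',D1.round(4),D2.round(4),np.linalg.norm(D1-D2),'yaw',np.degrees(np.arctan2((D1-D2)[1],(D1-D2)[0])))
print('ledge',L.round(4),R.round(4))
o=(155,235)
T=[f(u,v,o,.032) for u,v in [(62,99),(352,82),(366,453),(69,469)]]
for t in T: print(t.round(4))
print(np.mean(T,0).round(4), [np.linalg.norm(T[i]-T[i-1]).round(3) for i in range(4)])
# depth plane of board
im=d['z_map']; P=[]
for v in range(258,305,2):
  for u in list(range(428,456,2))+list(range(470,498,2)): P.append(deproj(d,u,v))
P=np.array(P); X=np.c_[P[:,:2],np.ones(len(P))]; co=np.linalg.lstsq(X,P[:,2],rcond=None)[0]; print('plane',co, np.std(X@co-P[:,2]))
Q=np.array([deproj(d,u,v) for v in range(250,280,3) for u in range(285,325,3)]);print('bench z',Q[:,2].mean())
Q=np.array([deproj(d,u,v) for v in range(270,320,3) for u in range(185,225,3)]);print('tray z',Q[:,2].mean())
E
```

```text
top corners [ 0.5933 -0.2606  0.122 ] [ 0.6153 -0.479   0.122 ] w 0.2194762144627441 yaw 5.738895493115336
div [ 0.5875 -0.3694  0.1232] [ 0.4585 -0.3842  0.0482] 0.14991976822106373 yaw 6.535015792860398
ledge [ 0.4292 -0.2758  0.04  ] [ 0.4514 -0.4965  0.04  ]
[0.5803 0.4621 0.032 ]
[0.5948 0.28   0.032 ]
[0.3642 0.2606 0.032 ]
[0.3507 0.443  0.032 ]
[0.4725 0.3614 0.032 ] [np.float64(0.23), np.float64(0.183), np.float64(0.231), np.float64(0.183)]
plane [0.26971369 0.28637252 0.04284065] 0.06407273739587656
bench z 0.011202957448880939
tray z 0.015470738273367469
```

```bash
cat >> h.py <<'E'
from scipy.spatial.transform import Rotation as Rn
def down(psi,tilt=0):
    p=np.radians(psi); h=np.array([np.cos(p),np.sin(p),0]); y=np.array([-np.sin(p),np.cos(p),0]); t=np.radians(tilt)
    x=np.array([0,0,-1])*np.cos(t)+h*np.sin(t); return Rn.from_matrix(np.c_[x,y,np.cross(x,y)])
def rows(p,R,n,s=None):
    """row to repeat n times"""
    s=s or env.sense(); R0=Rn.from_rotvec(s['eef_rot']); D=R0.inv()*R; r=Rn.from_rotvec(D.as_rotvec()/n)
    S=sum((r**i).as_matrix() for i in range(n)); v=np.linalg.solve(S,R0.inv().apply(np.array(p)-s['ee_pos']))
    print(n,'x xyz',v.round(4),'rot',np.degrees(r.as_rotvec()).round(2),'total rot',np.degrees(D.magnitude()).round(1))
def st():
    s=env.sense(); M=Rn.from_rotvec(s['eef_rot']).as_matrix()
    print('t',s['time'].__round__(2),'pos',s['ee_pos'].round(4),'w',round(s['gripper_width'],3),'F',s['force'].round(1),'q',s['q'].round(2)); print('psi',np.degrees(np.arctan2(M[1,2],M[0,2])).round(1),'toolx',M[:,0].round(3),'y',M[:,1].round(3))
E
python3 - <<'E'
from h import *
st()
rows([.449,.109,.12],down(0),8)
rows([.4388,-.1172,.12],down(-5.4),10)
rows([.4388,-.1172,.12],down(180-5.4),10)
E
```

```text
t 0.1 pos [0.1642 0.472  0.2309] w 1.002 F [-0.7  0.2 -0.3] q [ 1.24  0.21 -0.03  1.32  0.    1.57]
psi -19.2 toolx [-0.    -0.001 -1.   ] y [ 0.329  0.944 -0.001]
8 x xyz [ 0.0139 -0.0381  0.0437] rot [-2.4  -0.    0.01] total rot 19.2
10 x xyz [ 0.0111 -0.0514  0.0401] rot [-1.38 -0.    0.01] total rot 13.8
10 x xyz [0.0111 0.0458 0.0828] rot [1.662e+01 1.000e-02 0.000e+00] total rot 166.2
```

```bash
python3 -m creep '[{"x":0.014,"y":-0.038,"z":0.0435,"rx":-2.4},{"x":0.014,"y":-0.038,"z":0.0435,"rx":-2.4},{"x":0.014,"y":-0.038,"z":0.0435,"rx":-2.4},{"x":0.014,"y":-0.038,"z":0.0435,"rx":-2.4},{"x":0.014,"y":-0.038,"z":0.0435,"rx":-2.4},{"x":0.014,"y":-0.038,"z":0.0435,"rx":-2.4},{"x":0.014,"y":-0.038,"z":0.0435,"rx":-2.4},{"x":0.014,"y":-0.038,"z":0.0435,"rx":-2.4}]' 20
python3 - <<'E'
from h import *
st()
rows([.449,.109,.12],down(0),1)
s=env.sense(); d=snap('wrist','w1.png'); print(d['hand_eye'].round(4), d['intrinsics'].round(1))
E
```

```text
t 0.1 pos [0.1642 0.472  0.2309] w 1.002 F [-0.7  0.2 -0.3] q [ 1.24  0.21 -0.03  1.32  0.    1.57]
psi -19.2 toolx [-0.    -0.001 -1.   ] y [ 0.329  0.944 -0.001]
1 x xyz [ 0.1111 -0.2491  0.3883] rot [-1.918e+01 -1.000e-02  6.000e-02] total rot 19.2
[[-2.000e-04 -3.171e-01  9.484e-01 -1.427e-01]
 [ 1.000e+00 -4.000e-04  1.000e-04 -1.000e-04]
 [ 4.000e-04  9.484e-01  3.171e-01 -8.180e-02]
 [ 0.000e+00  0.000e+00  0.000e+00  1.000e+00]] [[346.4   0.  324.6]
 [  0.  346.4 244.6]
 [  0.    0.    1. ]]$[0]: bad value
```

View pics/w1.png

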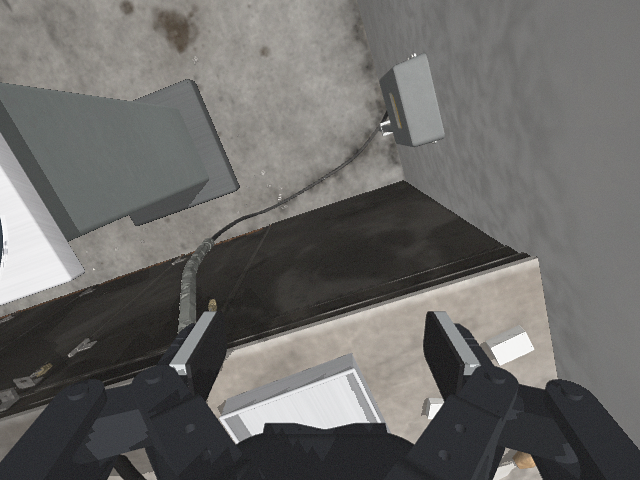

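```bash
python3 -m creep '[{"x":0.014,"y":-0.038,"z":0.0435,"rx":-2.4,"ry":0,"rz":0,"fingers":0},{"x":0.014,"y":-0.038,"z":0.0435,"rx":-2.4,"ry":0,"rz":0,"fingers":0},{"x":0.014,"y":-0.038,"z":0.0435,"rx":-2.4,"ry":0,"rz":0,"fingers":0},{"x":0.014,"y":-0.038,"z":0.0435,"rx":-2.4,"ry":0,"rz":0,"fingers":0},{"x":0.014,"y":-0.038,"z":0.0435,"rx":-2.4,"ry":0,"rz":0,"fingers":0},{"x":0.014,"y":-0.038,"z":0.0435,"rx":-2.4,"ry":0,"rz":0,"fingers":0},{"x":0.014,"y":-0.038,"z":0.0435,"rx":-2.4,"ry":0,"rz":0,"fingers":0},{"x":0.014,"y":-0.038,"z":0.0435,"rx":-2.4,"ry":0,"rz":0,"fingers":0}]' 20
python3 - <<'E'
from h import *
st()
rows([.449,.109,.12],down(0),1)
s=env.sense(); d=snap('wrist','w2.png')
E
```

```text
time: 1.15
ee_pos: [0.4557, 0.1032, 0.1157]
eef_rot: [-0.013, 1.569, 0.015]
force: [1.2, 1.7, 0.0]
gripper_width: 0.996
t 1.15 pos [0.4557 0.1032 0.1157] w 0.996 F [1.2 1.7 0. ] q [ 0.22  0.2  -0.35  1.02  0.    0.2 ]
psi 1.0 toolx [ 0.002  0.001 -1.   ] y [-0.018  1.     0.001]
1 x xyz [-0.0043  0.006  -0.0066] rot [ 1.03  0.1  -0.07] total rot 1.0
```

View pics/w2.png

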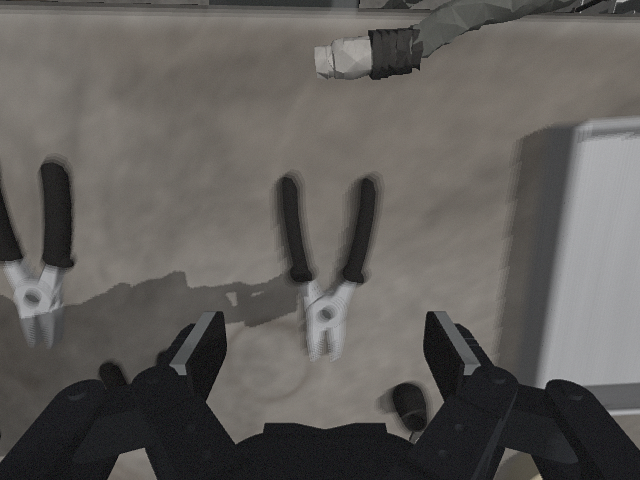

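```bash
cat >> h.py <<'E'
def wray(d,s,u,v,z):
    H=d['hand_eye']; Ro=Rn.from_rotvec(s['eef_rot']).as_matrix(); r=Ro@H[:3,:3]@np.linalg.inv(d['intrinsics'])@np.array([u,v,1.]); c=Ro@H[:3,3]+s['ee_pos']
    return c+r*(z-c[2])/r[2]
E
python3 - <<'E'
from h import *
st(); s=env.sense(); d=snap('wrist','w3.png')
g=d['color'].max(2); m=(g<60).astype(np.uint8); m[310:]=0;m[:150]=0;m[:,:240]=0;m[:,420:]=0
n,l,S,c=cv2.connectedComponentsWithStats(m)
for i in range(1,n):
    if S[i,4]<200: continue
    ys,xs=np.nonzero(l==i); P=np.array([wray(d,s,x,y,.009)[:2] for x,y in zip(xs,ys)])
    mu=P.mean(0); w,v=np.linalg.eigh(np.cov((P-mu).T)); a=v[:,1]*np.sign(v[0,1]); pr=(P-mu)@a
    print(S[i],mu.round(4),np.degrees(np.arctan2(a[1],a[0])).round(1),np.ptp(pr).round(3),(mu+a*(pr.max()+pr.min())/2).round(4))
print(wray(d,s,327,314,.014))
rows([.449,.109,.02],down(0),2)
E
```

```text
t 1.2 pos [0.4592 0.099  0.114 ] w 1.003 F [-3.7 -4.8 -3.1] q [ 0.21  0.21 -0.35  1.02 -0.    0.2 ]
psi 1.0 toolx [ 0.002 -0.001 -1.   ] y [-0.018  1.    -0.001]
[ 288  164   37  114 2488] [0.4445 0.0834] 6.9 0.086 [0.4442 0.0833]
[ 349  166   43  113 2551] [0.4446 0.1338] -7.3 0.086 [0.4444 0.1339]
[0.51671402 0.10185161 0.014     ]
2 x xyz [ 0.0473  0.0039 -0.0039] rot [0.38 0.02 0.01] total rot 0.8
```

View pics/w3.png

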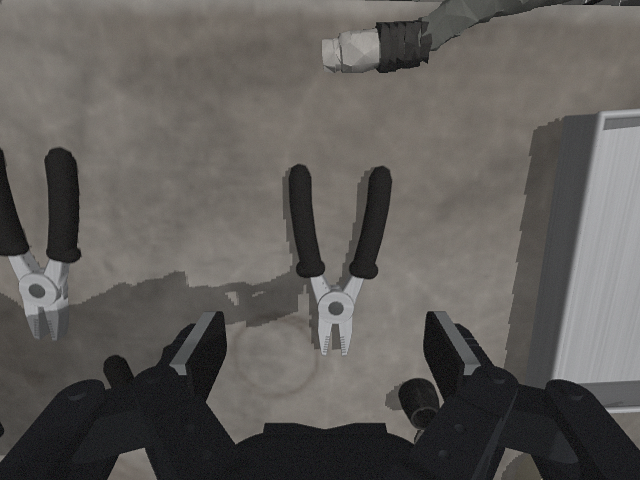

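```bash
python3 -m creep '[{"x":0.045,"y":0.004,"z":-0.005,"rx":0.4,"ry":0,"rz":0,"fingers":0},{"x":0.03,"y":0.004,"z":-0.005,"rx":0.4,"ry":0,"rz":0,"fingers":0},{"x":0.01,"y":0,"z":0,"rx":0,"ry":0,"rz":0,"fingers":0},{"x":0.005,"y":0,"z":0,"rx":0,"ry":0,"rz":0,"fingers":0},{"x":0,"y":0,"z":0,"rx":0,"ry":0,"rz":0,"fingers":0},{"x":0,"y":0,"z":0,"rx":0,"ry":0,"rz":0,"fingers":0},{"x":0,"y":0,"z":0,"rx":0,"ry":0,"rz":0,"fingers":0},{"x":0,"y":0,"z":0,"rx":0,"ry":0,"rz":0,"fingers":0}]' 20
python3 - <<'E'
from h import *
st()
rows([.447,.1086,.0],down(-.2),1)
E
```

```text
time: 2.25
ee_pos: [0.4492, 0.1094, 0.0251]
eef_rot: [0.003, 1.566, -0.002]
force: [0.4, -0.0, -0.3]
gripper_width: 0.999
t 2.25 pos [0.4492 0.1094 0.0251] w 0.999 F [ 0.4 -0.  -0.3] q [ 0.24  0.28 -0.5   0.78 -0.    0.24]
psi -0.2 toolx [ 0.005  0.001 -1.   ] y [0.003 1.    0.001]
1 x xyz [ 0.0251 -0.0008 -0.0023] rot [ 0.02  0.27 -0.06] total rot 0.3
```

Accurate. Go down and squeeze.

```bash
python3 -m creep '[{"x":0.016,"y":-0.001,"z":-0.002,"rx":0,"ry":0.3,"rz":0,"fingers":0},{"x":0.008,"y":0,"z":0,"rx":0,"ry":0,"rz":0,"fingers":0.1},{"x":0,"y":0,"z":0,"rx":0,"ry":0,"rz":0,"fingers":0.25},{"x":0,"y":0,"z":0,"rx":0,"ry":0,"rz":0,"fingers":0.35},{"x":0,"y":0,"z":0,"rx":0,"ry":0,"rz":0,"fingers":0.45},{"x":0,"y":0,"z":0,"rx":0,"ry":0,"rz":0,"fingers":0.6},{"x":0,"y":0,"z":0,"rx":0,"ry":0,"rz":0,"fingers":0.8},{"x":0,"y":0,"z":0,"rx":0,"ry":0,"rz":0,"fingers":0.8}]' 25
python3 - <<'E'
from h import *
st()
d=snap('wrist','w4.png')
E
```

```text
time: 3.25
ee_pos: [0.4468, 0.1082, -0.0004]
eef_rot: [0.003, 1.572, -0.002]
force: [-0.3, 0.0, -0.7]
gripper_width: 0.575
t 3.25 pos [ 4.468e-01  1.082e-01 -4.000e-04] w 0.575 F [-0.3  0.  -0.7] q [ 0.24  0.31 -0.53  0.72  0.    0.24]
psi -0.2 toolx [-0.001  0.001 -1.   ] y [0.003 1.    0.001]
```

View pics/w4.png

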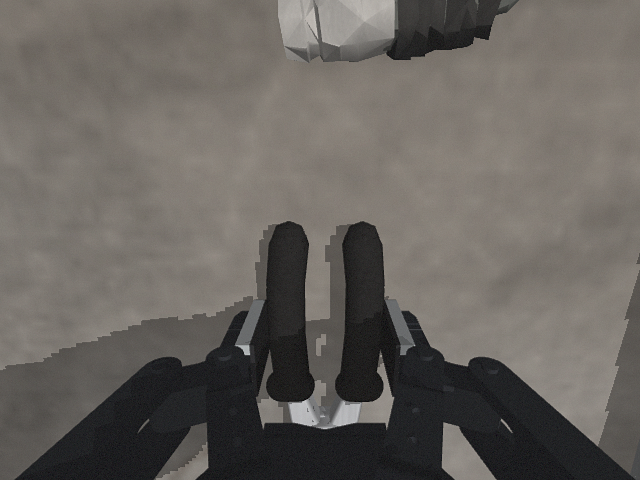

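```bash
python3 -m creep '[{"x":0,"y":0,"z":0,"rx":0,"ry":0,"rz":0,"fingers":0.8},{"x":0,"y":0,"z":0,"rx":0,"ry":0,"rz":0,"fingers":0.8},{"x":-0.02,"y":0,"z":0,"rx":0,"ry":0,"rz":0,"fingers":0.8},{"x":-0.04,"y":0,"z":0,"rx":0,"ry":0,"rz":0,"fingers":0.8},{"x":-0.045,"y":0,"z":0,"rx":0,"ry":0,"rz":0,"fingers":0.8},{"x":-0.045,"y":0,"z":0,"rx":0,"ry":0,"rz":0,"fingers":0.8},{"x":-0.04,"y":-0.015,"z":0,"rx":0,"ry":0,"rz":0,"fingers":0.8},{"x":-0.02,"y":-0.03,"z":0,"rx":0,"ry":0,"rz":0,"fingers":0.8}]' 45
cat >> h.py <<'E'
C=np.array([.519,-.378,.072]); YAW=6.1
def board(s,y,n):
    p=np.radians(YAW); h=np.array([np.cos(p),np.sin(p),0]); l=np.array([-np.sin(p),np.cos(p),0]); z=np.array([0,0,1.]); c,q=np.cos(np.pi/6),.5
    return C+s*(c*h+q*z)+y*l+n*(c*z-q*h)
E
python3 - <<'E'
from h import *
st()
print(board(-.036,-.055,.09))
rows(board(-.036,-.055,.09),down(YAW,30),16)
E
```

```text
time: 4.3
ee_pos: [0.4455, 0.0631, 0.2141]
eef_rot: [0.0, 1.576, -0.0]
force: [0.3, -0.0, -2.3]
gripper_width: 0.568
t 4.3 pos [0.4455 0.0631 0.2141] w 0.568 F [ 0.3 -0.  -2.3] q [ 0.14  0.12 -0.19  1.27  0.    0.14]
psi -0.0 toolx [-0.005  0.    -1.   ] y [0. 1. 0.]
[ 0.44909893 -0.44078346  0.13194229]
16 x xyz [ 0.0046 -0.0315 -0.0025] rot [-0.37 -1.89  0.1 ] total rot 30.9
```

```bash
python3 -m creep '[{"x":0.002,"y":-0.04,"z":-0.002,"rx":-0.4,"ry":-1.9,"rz":0.1,"fingers":0.8},{"x":0.002,"y":-0.045,"z":-0.002,"rx":-0.4,"ry":-2.5,"rz":0.1,"fingers":0.8},{"x":0.002,"y":-0.045,"z":-0.002,"rx":-0.4,"ry":-2.5,"rz":0.1,"fingers":0.8},{"x":0.002,"y":-0.045,"z":-0.002,"rx":-0.4,"ry":-2.5,"rz":0.1,"fingers":0.8},{"x":0.002,"y":-0.045,"z":-0.002,"rx":-0.4,"ry":-2.5,"rz":0.1,"fingers":0.8},{"x":0.002,"y":-0.045,"z":-0.002,"rx":-0.4,"ry":-2.5,"rz":0.1,"fingers":0.8},{"x":0.002,"y":-0.045,"z":-0.002,"rx":-0.4,"ry":-2.5,"rz":0.1,"fingers":0.8},{"x":0.002,"y":-0.045,"z":-0.002,"rx":-0.4,"ry":-2.5,"rz":0.1,"fingers":0.8}]' 45
python3 - <<'E'
from h import *
st()
rows(board(-.036,-.055,.09),down(YAW,30),4)
E
```

```text
time: 5.3
ee_pos: [0.4419, -0.3023, 0.1966]
eef_rot: [-0.037, 1.221, 0.055]
force: [1.5, -0.0, -2.2]
gripper_width: 0.564
t 5.3 pos [ 0.4419 -0.3023  0.1966] w 0.564 F [ 1.5 -0.  -2.2] q [-0.75  0.07 -0.35  0.91  0.25 -0.78]
psi 3.5 toolx [ 0.341  0.022 -0.94 ] y [-0.062  0.998  0.001]
4 x xyz [ 0.0144 -0.0347 -0.0074] rot [-0.59 -2.5   0.25] total rot 10.3
```

```bash
python3 -m creep '[{"x":0.013,"y":-0.038,"z":-0.009,"rx":-0.6,"ry":-2.5,"rz":0.2,"fingers":0.8},{"x":0.013,"y":-0.038,"z":-0.009,"rx":-0.6,"ry":-2.5,"rz":0.2,"fingers":0.8},{"x":0.013,"y":-0.035,"z":-0.009,"rx":-0.6,"ry":-2.5,"rz":0.2,"fingers":0.8},{"x":0.005,"y":-0.015,"z":-0.005,"rx":-0.6,"ry":-2.5,"rz":0.2,"fingers":0.8},{"x":0,"y":0,"z":0,"rx":0,"ry":0,"rz":0,"fingers":0.8},{"x":0,"y":0,"z":0,"rx":0,"ry":0,"rz":0,"fingers":0.8},{"x":0,"y":0,"z":0,"rx":0,"ry":0,"rz":0,"fingers":0.8},{"x":0,"y":0,"z":0,"rx":0,"ry":0,"rz":0,"fingers":0.8}]' 45
python3 - <<'E'
from h import *
st()
rows(board(-.036,-.055,.03),down(YAW,30),4)
snap('top','t1.png');snap('side','s1.png');d=snap('wrist','w5.png')
im=cv2.imread('pics/t1.png'); cv2.imwrite('pics/t1c.png',cv2.resize(im[225:350,390:520],None,fx=4.6,fy=4.6,interpolation=cv2.INTER_CUBIC))
E
```

```text
time: 6.3
ee_pos: [0.4378, -0.4348, 0.1415]
eef_rot: [-0.059, 1.042, 0.091]
force: [-0.2, 0.1, -2.4]
gripper_width: 0.563
t 6.3 pos [ 0.4378 -0.4348  0.1415] w 0.563 F [-0.2  0.1 -2.4] q [-1.01  0.27 -0.31  0.73  0.47 -1.06]
psi 6.1 toolx [ 0.501  0.048 -0.864] y [-0.103  0.995 -0.005]
4 x xyz [ 0.0184 -0.0017  0.0011] rot [0.   0.05 0.08] total rot 0.4
```

View pics/w5.png

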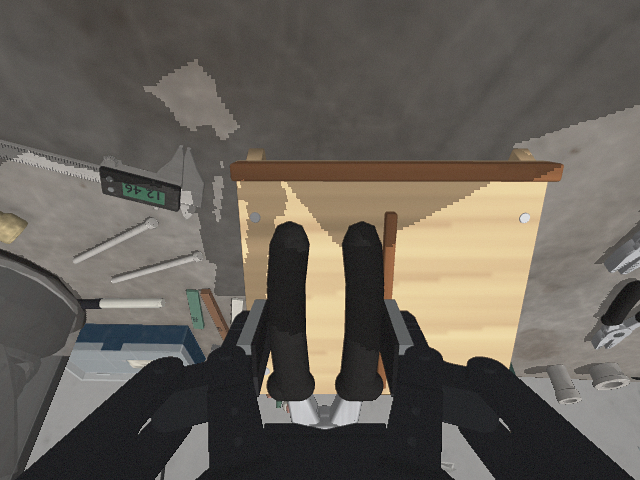

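View pics/t1c.png

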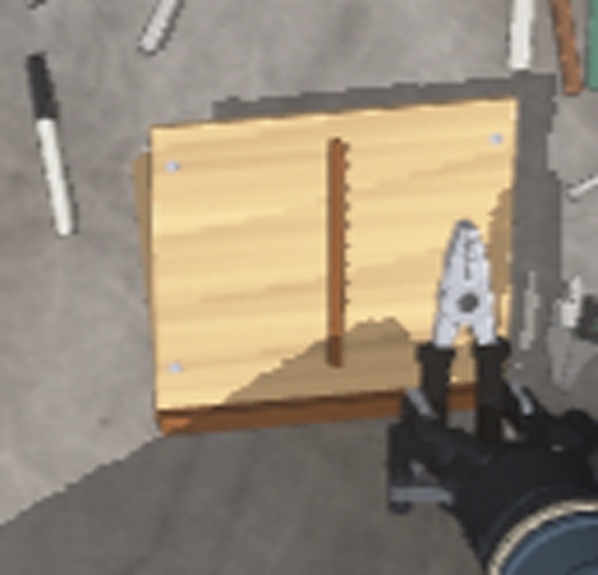

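View pics/s1.png

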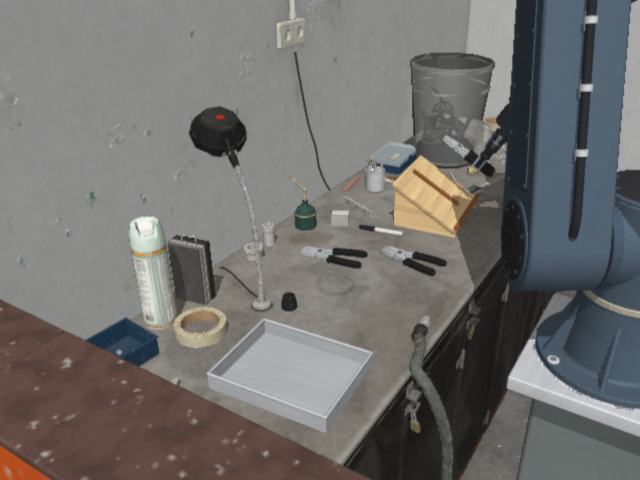

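```bash
cat >> h.py <<'E'
def wboard(d,s,u,v,n):
    H=d['hand_eye']; Ro=Rn.from_rotvec(s['eef_rot']).as_matrix(); r=Ro@H[:3,:3]@np.linalg.inv(d['intrinsics'])@np.array([u,v,1.]); c=Ro@H[:3,3]+s['ee_pos']
    B=np.array([board(1,0,0)-C,board(0,1,0)-C,board(0,0,1)-C]); r=B@r; c=B@(c-C)
    return c+r*(n-c[2])/r[2]
E
python3 - <<'E'
from h import *
s=env.sense(); d=dict(np.load('pics/w5.png.npz'))
print('ledge in',wboard(d,s,240,180,.014).round(4),wboard(d,s,400,181,.014).round(4),wboard(d,s,546,181,.014).round(4))
print('div',wboard(d,s,391,212,.010).round(4),wboard(d,s,397,212,.010).round(4),wboard(d,s,385,212,.010).round(4),wboard(d,s,392,290,.010).round(4))
print('edges',wboard(d,s,238,205,.0).round(4),wboard(d,s,546,205,.0).round(4))
print('handle ends',[wboard(d,s,u,222,0.09+.007).round(4) for u in (290,362)])
B=np.array([board(1,0,0)-C,board(0,1,0)-C,board(0,0,1)-C]);print('tcp board',B@(s['ee_pos']-C))
# depth on board
for u,v in [(440,300),(440,240),(500,300),(330,240)]:
    Z=d['z_map'][v,u]; H=d['hand_eye']; p=H[:3,:3]@(np.linalg.inv(d['intrinsics'])@[u,v,1.]*Z)+H[:3,3]; w=Rn.from_rotvec(s['eef_rot']).apply(p)+s['ee_pos']; print('board pt',B@(w-C))
E
```

```text
ledge in [-0.0898 -0.1048  0.014 ] [-0.0891  0.0016  0.014 ] [-0.0891  0.0983  0.014 ]
div [-0.0671 -0.0023  0.01  ] [-0.0671  0.0019  0.01  ] [-0.0671 -0.0065  0.01  ] [-0.0071  0.0021  0.01  ]
edges [-0.0698 -0.1112  0.    ] [-0.0699  0.1106  0.    ]
handle ends [array([-0.0831, -0.0634,  0.097 ]), array([-0.0831, -0.0314,  0.097 ])]
tcp board [-0.04070739 -0.04802912  0.10347356]
board pt [0.0061255  0.04237582 0.00068244]
board pt [-0.0437704   0.03694107  0.00116546]
board pt [ 0.0064353   0.08999285 -0.00010407]
board pt [-0.04298109 -0.04457889 -0.00100432]
```

```bash
python3 - <<'E'
from h import *
rows(board(-.040,-.055,.02),down(YAW,30),4)
E
python3 -m creep '[{"x":0.021,"y":-0.002,"z":0,"rx":0,"ry":0,"rz":0,"fingers":0.8},{"x":0.021,"y":-0.002,"z":0,"rx":0,"ry":0,"rz":0,"fingers":0.8},{"x":0.021,"y":-0.002,"z":0,"rx":0,"ry":0,"rz":0,"fingers":0.8},{"x":0.016,"y":-0.001,"z":0,"rx":0,"ry":0,"rz":0,"fingers":0.8},{"x":0.006,"y":0,"z":0,"rx":0,"ry":0,"rz":0,"fingers":0.8},{"x":0,"y":0,"z":0,"rx":0,"ry":0,"rz":0,"fingers":0.8},{"x":0,"y":0,"z":0,"rx":0,"ry":0,"rz":0,"fingers":0.8},{"x":0,"y":0,"z":0,"rx":0,"ry":0,"rz":0,"fingers":0.8}]' 45
python3 - <<'E'
from h import *
st(); s=env.sense()
rows(board(-.040,-.055,.001),down(YAW,30),1)
B=np.array([board(1,0,0)-C,board(0,1,0)-C,board(0,0,1)-C]);print('tcp board',B@(s['ee_pos']-C))
E
```

```text
4 x xyz [ 0.0209 -0.0017  0.0001] rot [-0.    0.05  0.08] total rot 0.4
time: 7.45
ee_pos: [0.4829, -0.4387, 0.0683]
eef_rot: [-0.061, 1.041, 0.09]
force: [0.3, 0.3, -2.1]
gripper_width: 0.565
t 7.45 pos [ 0.4829 -0.4387  0.0683] w 0.565 F [ 0.3  0.3 -2.1] q [-0.95  0.39 -0.36  0.54  0.45 -0.99]
psi 6.2 toolx [ 0.503  0.045 -0.863] y [-0.103  0.995 -0.008]
1 x xyz [ 0.0169  0.0017 -0.0016] rot [0.09 0.3  0.49] total rot 0.6
tcp board [-0.03853066 -0.05656822  0.01795559]
```

```bash
python3 -m creep '[{"x":0.01,"y":0.001,"z":-0.001,"rx":0,"ry":0.3,"rz":0.5,"fingers":0.8},{"x":0.004,"y":0,"z":0,"rx":0,"ry":0,"rz":0,"fingers":0.8},{"x":0.002,"y":0,"z":0,"rx":0,"ry":0,"rz":0,"fingers":0.8},{"x":0.001,"y":0,"z":0,"rx":0,"ry":0,"rz":0,"fingers":0.8},{"x":0,"y":0,"z":0,"rx":0,"ry":0,"rz":0,"fingers":0.8},{"x":0,"y":0,"z":0,"rx":0,"ry":0,"rz":0,"fingers":0.8},{"x":0,"y":0,"z":0,"rx":0,"ry":0,"rz":0,"fingers":0.8},{"x":0,"y":0,"z":0,"rx":0,"ry":0,"rz":0,"fingers":0.8}]' 45
python3 - <<'E'
from h import *
st(); s=env.sense()
rows(board(-.040,-.055,.0),down(YAW,30),1)
B=np.array([board(1,0,0)-C,board(0,1,0)-C,board(0,0,1)-C]);print('tcp board',B@(s['ee_pos']-C))
snap('wrist','w6.png');snap('side','s2.png')
im=cv2.imread('pics/s2.png'); cv2.imwrite('pics/s2c.png',cv2.resize(im[100:250,380:520],None,fx=4,fy=4,interpolation=cv2.INTER_CUBIC))
E
```

```text
time: 8.45
ee_pos: [0.4909, -0.4373, 0.0527]
eef_rot: [-0.057, 1.046, 0.097]
force: [0.7, 0.8, -0.8]
gripper_width: 0.561
t 8.45 pos [ 0.4909 -0.4373  0.0527] w 0.561 F [ 0.7  0.8 -0.8] q [-0.94  0.42 -0.36  0.51  0.45 -0.98]
psi 6.2 toolx [ 0.497  0.053 -0.866] y [-0.108  0.994 -0.001]
1 x xyz [ 0.0004  0.001  -0.0007] rot [0.09 0.   0.  ] total rot 0.1
tcp board [-0.03933048 -0.05598758  0.00038733]
```

View pics/w6.png

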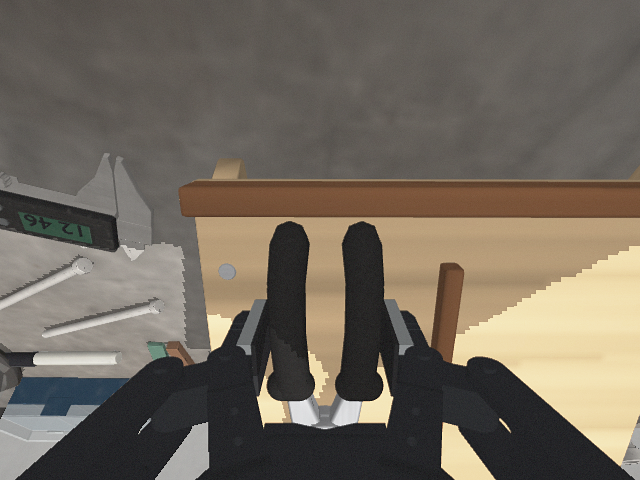

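View pics/s2c.png

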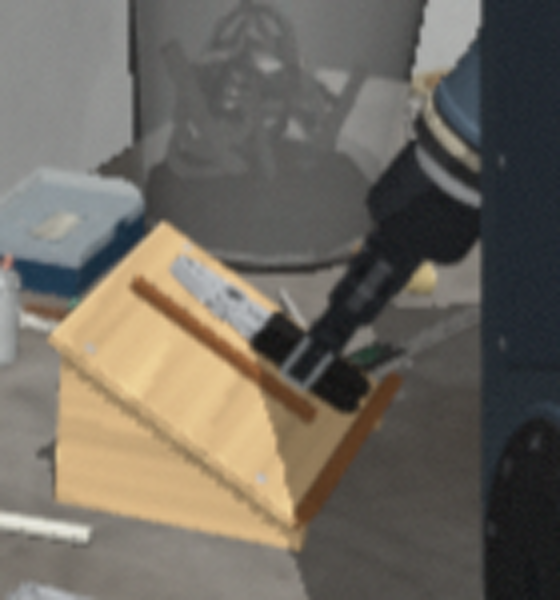

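```bash
python3 -m creep '[{"x":0.001,"y":0,"z":0,"rx":0,"ry":0,"rz":0,"fingers":0.8},{"x":0.0005,"y":0,"z":0,"rx":0,"ry":0,"rz":0,"fingers":0.42},{"x":0,"y":0,"z":0,"rx":0,"ry":0,"rz":0,"fingers":0.38},{"x":0,"y":0,"z":0,"rx":0,"ry":0,"rz":0,"fingers":0.32},{"x":0,"y":0,"z":0,"rx":0,"ry":0,"rz":0,"fingers":0.28},{"x":0,"y":0,"z":0,"rx":0,"ry":0,"rz":0,"fingers":0.28},{"x":-0.01,"y":0,"z":0,"rx":0,"ry":0,"rz":0,"fingers":0.28},{"x":-0.02,"y":0,"z":0,"rx":0,"ry":0,"rz":0,"fingers":0.28}]' 20
python3 - <<'E'
from h import *
st(); snap('wrist','w7.png')
E
```

```text
time: 9.55
ee_pos: [0.4762, -0.4384, 0.0783]
eef_rot: [-0.057, 1.046, 0.098]
force: [-0.7, -0.3, 0.4]
gripper_width: 0.72
t 9.55 pos [ 0.4762 -0.4384  0.0783] w 0.72 F [-0.7 -0.3  0.4] q [-0.96  0.38 -0.34  0.58  0.45 -1.  ]
psi 6.2 toolx [ 0.497  0.054 -0.866] y [-0.108  0.994  0.   ]
```

View pics/w7.png

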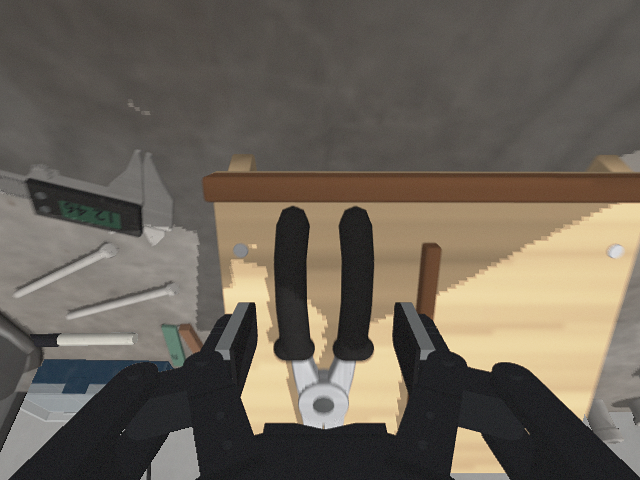

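```bash
python3 - <<'E'
from h import *
s=dict(env.sense()); R0=Rn.from_rotvec(s['eef_rot']); s['ee_pos']=s['ee_pos']+R0.apply([-.11,0,0]); print(s['ee_pos'])
rows([.4355,-.1167,.10],down(-5.4),10,s)
E
```

```text
[ 0.4210758  -0.44529239  0.17622957]
10 x xyz [ 0.0082  0.0328 -0.0003] rot [ 1.13  3.   -0.29] total rot 32.2
```

```bash
python3 -m creep '[{"x":-0.055,"y":0,"z":0,"rx":0,"ry":0,"rz":0,"fingers":0.28},{"x":-0.05,"y":0.01,"z":0,"rx":0,"ry":0,"rz":0,"fingers":0.2},{"x":0.002,"y":0.035,"z":0,"rx":1.1,"ry":3,"rz":-0.3,"fingers":0},{"x":0.004,"y":0.04,"z":0,"rx":1.4,"ry":3.8,"rz":-0.3,"fingers":0},{"x":0.005,"y":0.04,"z":0,"rx":1.4,"ry":3.8,"rz":-0.3,"fingers":0},{"x":0.008,"y":0.04,"z":0,"rx":1.4,"ry":3.8,"rz":-0.3,"fingers":0},{"x":0.009,"y":0.04,"z":0,"rx":1.4,"ry":3.8,"rz":-0.3,"fingers":0},{"x":0.01,"y":0.04,"z":0,"rx":1.4,"ry":3.8,"rz":-0.3,"fingers":0}]' 20
python3 - <<'E'
from h import *
st()
rows([.4355,-.1167,.10],down(-5.4),3)
E
```

```text
time: 10.6
ee_pos: [0.4209, -0.1982, 0.1439]
eef_rot: [0.039, 1.434, -0.035]
force: [1.4, -0.0, -0.5]
gripper_width: 0.997
t 10.6 pos [ 0.4209 -0.1982  0.1439] w 0.997 F [ 1.4 -0.  -0.5] q [-0.48  0.07 -0.44  0.94  0.06 -0.43]
psi -2.8 toolx [ 0.136 -0.001 -0.991] y [0.048 0.999 0.006]
3 x xyz [0.015  0.0273 0.0018] rot [ 0.88  2.61 -0.17] total rot 8.3
```

```bash
python3 -m creep '[{"x":0.015,"y":0.028,"z":0.002,"rx":0.9,"ry":2.6,"rz":-0.2,"fingers":0},{"x":0.015,"y":0.028,"z":0.002,"rx":0.9,"ry":2.6,"rz":-0.2,"fingers":0},{"x":0.01,"y":0.02,"z":0.002,"rx":0.8,"ry":2.4,"rz":-0.2,"fingers":0},{"x":0,"y":0,"z":0,"rx":0,"ry":0,"rz":0,"fingers":0},{"x":0,"y":0,"z":0,"rx":0,"ry":0,"rz":0,"fingers":0},{"x":0,"y":0,"z":0,"rx":0,"ry":0,"rz":0,"fingers":0},{"x":0,"y":0,"z":0,"rx":0,"ry":0,"rz":0,"fingers":0},{"x":0,"y":0,"z":0,"rx":0,"ry":0,"rz":0,"fingers":0}]' 20
cat >> h.py <<'E'
def sleeves(d,s,box=(220,430),thr=60):
    g=d['color'].max(2); m=(g<thr).astype(np.uint8); m[315:]=0;m[:60]=0;m[:,:box[0]]=0;m[:,box[1]:]=0
    n,l,S,c=cv2.connectedComponentsWithStats(m)
    for i in range(1,n):
        if S[i,4]<500: continue
        ys,xs=np.nonzero(l==i); P=np.array([wray(d,s,x,y,.009)[:2] for x,y in zip(xs,ys)])
        mu=P.mean(0); w,v=np.linalg.eigh(np.cov((P-mu).T)); a=v[:,1]*np.sign(v[0,1]); pr=(P-mu)@a
        print(S[i],mu.round(4),np.degrees(np.arctan2(a[1],a[0])).round(1),np.ptp(pr).round(3),(mu+a*(pr.max()+pr.min())/2).round(4))
E
python3 - <<'E'
from h import *
st(); s=env.sense(); d=snap('wrist','w8.png'); sleeves(d,s)
rows([.4355,-.1167,.10],down(-5.4),1)
E
```

```text
time: 11.6
ee_pos: [0.4368, -0.12, 0.1061]
eef_rot: [0.07, 1.565, -0.076]
force: [0.2, -0.1, -0.7]
gripper_width: 1.001
t 11.6 pos [ 0.4368 -0.12    0.1061] w 1.001 F [ 0.2 -0.1 -0.7] q [-0.27  0.18 -0.4   0.98 -0.   -0.17]
psi -5.3 toolx [ 0.005 -0.004 -1.   ] y [ 0.093  0.996 -0.004]
[ 282  182   37  114 2583] [ 0.4316 -0.1396] -0.6 0.087 [ 0.4315 -0.1396]
[ 340  183   39  113 2597] [ 0.4363 -0.0934] -11.2 0.086 [ 0.4363 -0.0934]
1 x xyz [ 0.0061  0.0032 -0.0017] rot [0.06 0.3  0.21] total rot 0.4
```

View pics/w8.png

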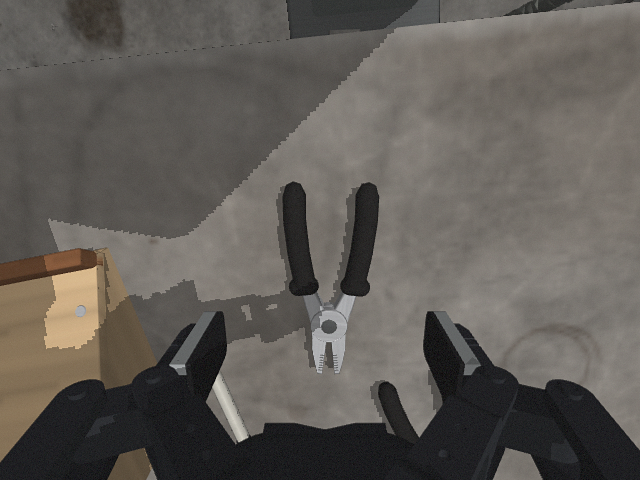

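```bash
python3 -m creep '[{"x":0.04,"y":0.003,"z":0,"rx":0.4,"ry":0.3,"rz":0.2,"fingers":0},{"x":0.04,"y":0,"z":0,"rx":0,"ry":0,"rz":0,"fingers":0},{"x":0.015,"y":0,"z":0,"rx":0,"ry":0,"rz":0,"fingers":0},{"x":0,"y":0,"z":0,"rx":0,"ry":0,"rz":0,"fingers":0},{"x":0.004,"y":0,"z":0,"rx":0,"ry":0,"rz":0,"fingers":0.05},{"x":0,"y":0,"z":0,"rx":0,"ry":0,"rz":0,"fingers":0.1},{"x":0,"y":0,"z":0,"rx":0,"ry":0,"rz":0,"fingers":0.15},{"x":0,"y":0,"z":0,"rx":0,"ry":0,"rz":0,"fingers":0.2}]' 25
python3 - <<'E'
from h import *
st()
rows([.4366,-.1168,-.0005],down(-5.8),1)
E
```

```text
time: 12.65
ee_pos: [0.4397, -0.1184, 0.0074]
eef_rot: [0.079, 1.564, -0.081]
force: [-0.1, -0.2, -0.8]
gripper_width: 0.798
t 12.65 pos [ 0.4397 -0.1184  0.0074] w 0.798 F [-0.1 -0.2 -0.8] q [-0.26  0.29 -0.54  0.73 -0.   -0.16]
psi -5.8 toolx [ 0.006 -0.002 -1.   ] y [ 0.101  0.995 -0.001]
1 x xyz [ 0.0079  0.0013 -0.0033] rot [-0.02  0.34  0.06] total rot 0.3
```

```bash
python3 -m creep '[{"x":0.005,"y":0.001,"z":-0.003,"rx":0,"ry":0.3,"rz":0,"fingers":0.2},{"x":0.003,"y":0,"z":0,"rx":0,"ry":0,"rz":0,"fingers":0.25},{"x":0,"y":0,"z":0,"rx":0,"ry":0,"rz":0,"fingers":0.35},{"x":0,"y":0,"z":0,"rx":0,"ry":0,"rz":0,"fingers":0.45},{"x":0,"y":0,"z":0,"rx":0,"ry":0,"rz":0,"fingers":0.6},{"x":0,"y":0,"z":0,"rx":0,"ry":0,"rz":0,"fingers":0.8},{"x":0,"y":0,"z":0,"rx":0,"ry":0,"rz":0,"fingers":0.8},{"x":0,"y":0,"z":0,"rx":0,"ry":0,"rz":0,"fingers":0.8}]' 25
python3 - <<'E'
from h import *
st(); snap('wrist','w9.png')
E
```

```text
time: 13.65
ee_pos: [0.4376, -0.1171, 0.0]
eef_rot: [0.078, 1.567, -0.081]
force: [-1.3, 0.8, 6.1]
gripper_width: 0.743
t 13.65 pos [ 0.4376 -0.1171  0.    ] w 0.743 F [-1.3  0.8  6.1] q [-0.26  0.3  -0.55  0.71 -0.   -0.16]
psi -5.8 toolx [ 0.003 -0.002 -1.   ] y [ 0.101  0.995 -0.002]
```

View pics/w9.png

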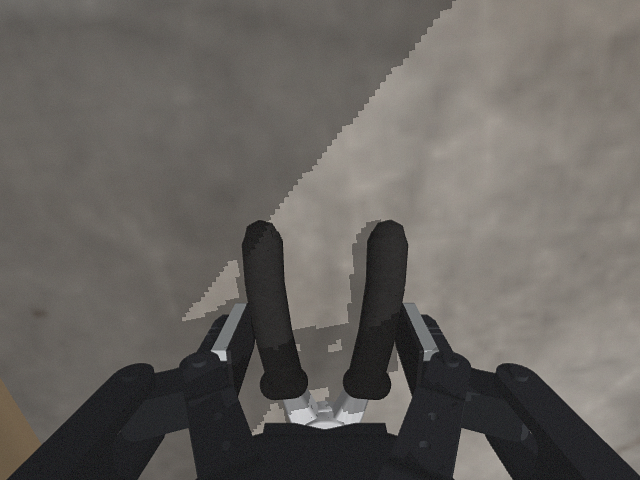

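```bash
python3 -m creep '[{"x":0,"y":0,"z":0,"rx":0,"ry":0,"rz":0,"fingers":0.8},{"x":0,"y":0,"z":0,"rx":0,"ry":0,"rz":0,"fingers":0.8},{"x":0,"y":0,"z":0,"rx":0,"ry":0,"rz":0,"fingers":0.8},{"x":-0.01,"y":0,"z":0,"rx":0,"ry":0,"rz":0,"fingers":0.8},{"x":-0.03,"y":0,"z":0,"rx":0,"ry":0,"rz":0,"fingers":0.8},{"x":-0.04,"y":0,"z":0,"rx":0,"ry":0,"rz":0,"fingers":0.8},{"x":-0.04,"y":0,"z":0,"rx":0,"ry":0,"rz":0,"fingers":0.8},{"x":-0.02,"y":0.03,"z":-0.01,"rx":0,"ry":0,"rz":0,"fingers":0.8}]' 60
python3 - <<'E'
from h import *
st(); snap('wrist','w10.png')
rows([.4426,.359,.13],down(4.8),10)
E
```

```text
time: 14.7
ee_pos: [0.4279, -0.0857, 0.1445]
eef_rot: [0.08, 1.571, -0.082]
force: [0.7, 0.5, -2.1]
gripper_width: 0.73
t 14.7 pos [ 0.4279 -0.0857  0.1445] w 0.73 F [ 0.7  0.5 -2.1] q [-0.2   0.12 -0.37  1.08 -0.   -0.09]
psi -5.9 toolx [-0.002 -0.001 -1.   ] y [ 0.103  0.995 -0.001]
10 x xyz [0.0016 0.0442 0.0007] rot [-1.06 -0.01 -0.  ] total rot 10.6
```

View pics/w10.png

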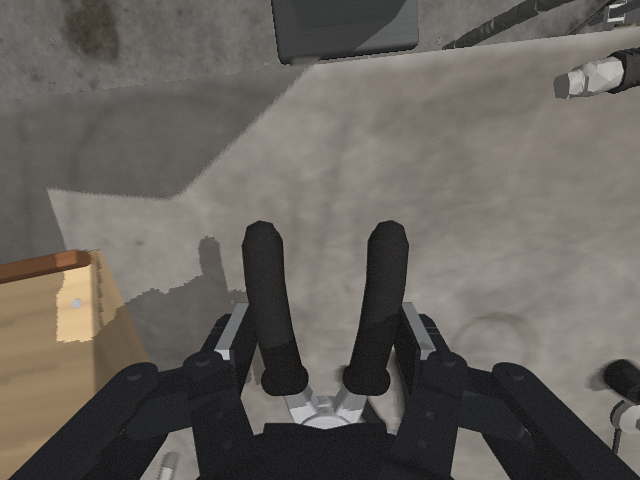

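```bash
python3 -m creep '[{"x":0,"y":0.04,"z":0,"rx":-1,"ry":0,"rz":0,"fingers":0.8},{"x":0,"y":0.045,"z":0,"rx":-1,"ry":0,"rz":0,"fingers":0.8},{"x":0,"y":0.045,"z":0,"rx":-1,"ry":0,"rz":0,"fingers":0.8},{"x":0,"y":0.045,"z":0,"rx":-1,"ry":0,"rz":0,"fingers":0.8},{"x":0,"y":0.045,"z":0,"rx":-1,"ry":0,"rz":0,"fingers":0.8},{"x":0,"y":0.045,"z":0,"rx":-1,"ry":0,"rz":0,"fingers":0.8},{"x":0,"y":0.045,"z":0,"rx":-1,"ry":0,"rz":0,"fingers":0.8},{"x":0,"y":0.045,"z":0,"rx":-1.5,"ry":0,"rz":0,"fingers":0.8}]' 60
python3 - <<'E'
from h import *
st()
rows([.4426,.359,.10],down(4.8),3)
E
```

```text
time: 15.75
ee_pos: [0.4393, 0.2812, 0.1495]
eef_rot: [-0.038, 1.571, 0.037]
force: [1.2, 1.4, -1.3]
gripper_width: 0.726
t 15.75 pos [0.4393 0.2812 0.1495] w 0.726 F [ 1.2  1.4 -1.3] q [ 0.57  0.29 -0.15  1.14 -0.    0.52]
psi 2.7 toolx [-0.    -0.001 -1.   ] y [-0.048  0.999 -0.001]
3 x xyz [0.0165 0.0258 0.0026] rot [-0.69 -0.    0.02] total rot 2.1
```

```bash
python3 -m creep '[{"x":0.016,"y":0.026,"z":0.002,"rx":-0.7,"ry":0,"rz":0,"fingers":0.8},{"x":0.016,"y":0.026,"z":0.002,"rx":-0.7,"ry":0,"rz":0,"fingers":0.8},{"x":0.016,"y":0.015,"z":0.002,"rx":-0.5,"ry":0,"rz":0,"fingers":0.8},{"x":0.01,"y":0.003,"z":0,"rx":0,"ry":0,"rz":0,"fingers":0.8},{"x":0,"y":0,"z":0,"rx":0,"ry":0,"rz":0,"fingers":0.8},{"x":0,"y":0,"z":0,"rx":0,"ry":0,"rz":0,"fingers":0.8},{"x":0,"y":0,"z":0,"rx":0,"ry":0,"rz":0,"fingers":0.8},{"x":0,"y":0,"z":0,"rx":0,"ry":0,"rz":0,"fingers":0.8}]' 60
python3 - <<'E'
from h import *
st();snap('wrist','w11.png'); snap('side','s3.png')
rows([.4426,.359,.025],down(4.8),3)
E
```

```text
time: 16.75
ee_pos: [0.4403, 0.3539, 0.0912]
eef_rot: [-0.067, 1.57, 0.065]
force: [0.5, -0.3, -2.2]
gripper_width: 0.723
t 16.75 pos [0.4403 0.3539 0.0912] w 0.723 F [ 0.5 -0.3 -2.2] q [ 0.68  0.41 -0.12  1.04 -0.    0.59]
psi 4.8 toolx [-0.    -0.001 -1.   ] y [-0.084  0.996 -0.001]
3 x xyz [0.022  0.0016 0.0009] rot [ 0.01 -0.01  0.02] total rot 0.1
```

View pics/w11.png

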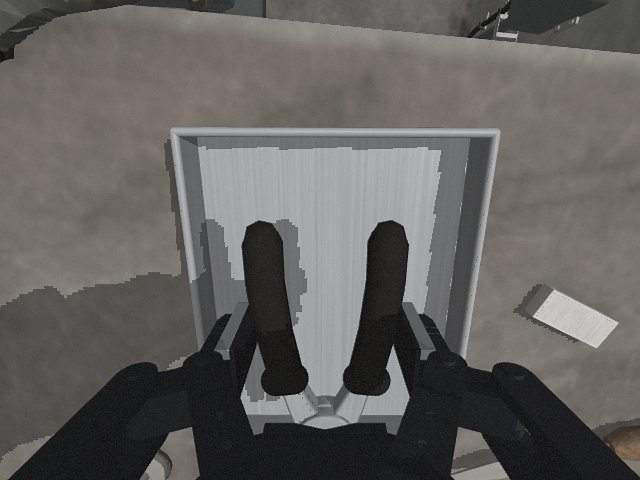

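View pics/s3.png

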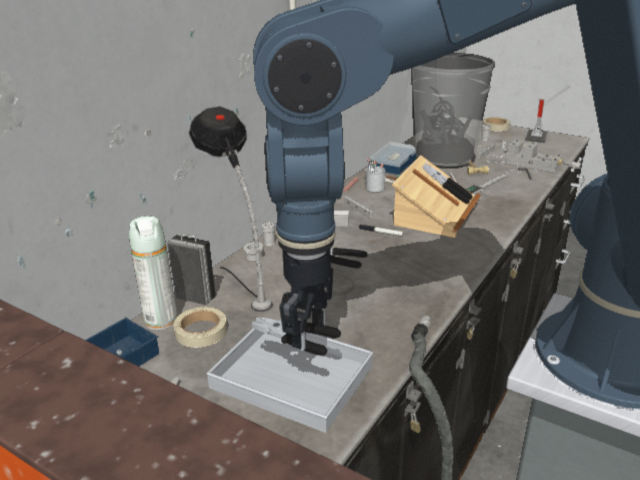

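```bash
python3 -m creep '[{"x":0.022,"y":0.002,"z":0.001,"rx":0,"ry":0,"rz":0,"fingers":0.8},{"x":0.022,"y":0.002,"z":0.001,"rx":0,"ry":0,"rz":0,"fingers":0.8},{"x":0.018,"y":0.001,"z":0,"rx":0,"ry":0,"rz":0,"fingers":0.8},{"x":0.01,"y":0,"z":0,"rx":0,"ry":0,"rz":0,"fingers":0.8},{"x":0.006,"y":0,"z":0,"rx":0,"ry":0,"rz":0,"fingers":0.8},{"x":0,"y":0,"z":0,"rx":0,"ry":0,"rz":0,"fingers":0.8},{"x":0,"y":0,"z":0,"rx":0,"ry":0,"rz":0,"fingers":0.8},{"x":0,"y":0,"z":0,"rx":0,"ry":0,"rz":0,"fingers":0.8}]' 60
python3 - <<'E'
from h import *
st()
rows([.4426,.359,.0035],down(4.8),1)
E
```

```text
time: 17.85
ee_pos: [0.4435, 0.3602, 0.0135]
eef_rot: [-0.065, 1.566, 0.067]
force: [-0.6, 0.6, -2.5]
gripper_width: 0.724
t 17.85 pos [0.4435 0.3602 0.0135] w 0.724 F [-0.6  0.6 -2.5] q [ 0.68  0.49 -0.22  0.86 -0.    0.6 ]
psi 4.8 toolx [ 0.003  0.002 -1.   ] y [-0.084  0.996  0.001]
1 x xyz [ 0.01   -0.0012 -0.0011] rot [ 0.    0.19 -0.07] total rot 0.2
```

```bash
python3 -m creep '[{"x":0.005,"y":0,"z":0,"rx":0,"ry":0.2,"rz":-0.1,"fingers":0.8},{"x":0.003,"y":0,"z":0,"rx":0,"ry":0,"rz":0,"fingers":0.8},{"x":0.001,"y":0,"z":0,"rx":0,"ry":0,"rz":0,"fingers":0.8},{"x":0.001,"y":0,"z":0,"rx":0,"ry":0,"rz":0,"fingers":0.8},{"x":0,"y":0,"z":0,"rx":0,"ry":0,"rz":0,"fingers":0.8},{"x":0,"y":0,"z":0,"rx":0,"ry":0,"rz":0,"fingers":0.8},{"x":0,"y":0,"z":0,"rx":0,"ry":0,"rz":0,"fingers":0.8},{"x":0,"y":0,"z":0,"rx":0,"ry":0,"rz":0,"fingers":0.8}]' 60
python3 - <<'E'
from h import *
st()
E
```

```text
time: 18.85
ee_pos: [0.4438, 0.3605, 0.0038]
eef_rot: [-0.066, 1.569, 0.066]
force: [-0.8, -0.5, -0.5]
gripper_width: 0.723
t 18.85 pos [0.4438 0.3605 0.0038] w 0.723 F [-0.8 -0.5 -0.5] q [ 0.68  0.5  -0.22  0.85 -0.    0.6 ]
psi 4.8 toolx [ 0.001  0.    -1.   ] y [-0.084  0.996  0.   ]
```

```bash
python3 -m creep '[{"x":0.001,"y":0,"z":0,"rx":0,"ry":0,"rz":0,"fingers":0.8},{"x":0,"y":0,"z":0,"rx":0,"ry":0,"rz":0,"fingers":0.25},{"x":0,"y":0,"z":0,"rx":0,"ry":0,"rz":0,"fingers":0.15},{"x":0,"y":0,"z":0,"rx":0,"ry":0,"rz":0,"fingers":0.05},{"x":0,"y":0,"z":0,"rx":0,"ry":0,"rz":0,"fingers":0},{"x":-0.01,"y":0,"z":0,"rx":0,"ry":0,"rz":0,"fingers":0},{"x":-0.03,"y":0,"z":0,"rx":0,"ry":0,"rz":0,"fingers":0},{"x":-0.04,"y":0,"z":0,"rx":0,"ry":0,"rz":0,"fingers":0}]' 20
python3 - <<'E'
from h import *
st();snap('wrist','w12.png')
rows([.60,-.0456,.17],down(13.3),10)
E
```

```text
time: 19.85
ee_pos: [0.4426, 0.3594, 0.0842]
eef_rot: [-0.068, 1.572, 0.064]
force: [-0.0, -0.2, -0.7]
gripper_width: 1.002
t 19.85 pos [0.4426 0.3594 0.0842] w 1.002 F [-0.  -0.2 -0.7] q [ 0.68  0.43 -0.12  1.03 -0.    0.6 ]
psi 4.8 toolx [-0.002 -0.002 -1.   ] y [-0.084  0.996 -0.002]
10 x xyz [-0.008  -0.0426  0.0093] rot [-0.85  0.02 -0.01] total rot 8.5
```

View pics/w12.png

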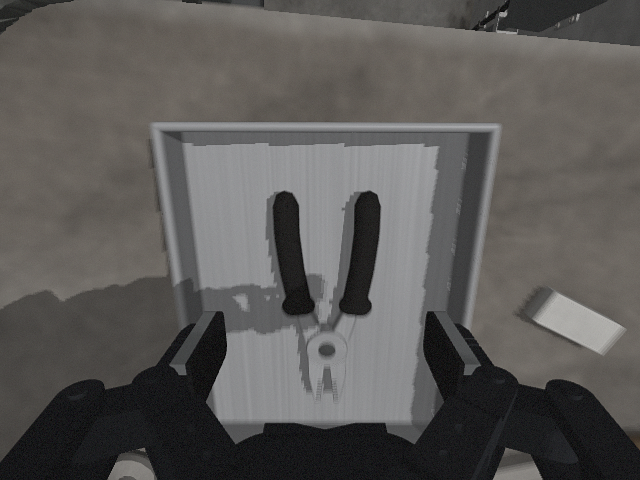

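```bash
python3 -m creep '[{"x":-0.04,"y":-0.02,"z":0,"rx":-0.8,"ry":0,"rz":0,"fingers":0},{"x":-0.02,"y":-0.05,"z":0,"rx":-1,"ry":0,"rz":0,"fingers":0},{"x":0,"y":-0.05,"z":0,"rx":-1,"ry":0,"rz":0,"fingers":0},{"x":0,"y":-0.05,"z":0,"rx":-1,"ry":0,"rz":0,"fingers":0},{"x":0,"y":-0.05,"z":0,"rx":-1,"ry":0,"rz":0,"fingers":0},{"x":0,"y":-0.05,"z":0.02,"rx":-1,"ry":0,"rz":0,"fingers":0},{"x":0,"y":-0.05,"z":0.03,"rx":-1,"ry":0,"rz":0,"fingers":0},{"x":0,"y":-0.045,"z":0.045,"rx":-1,"ry":0,"rz":0,"fingers":0}]' 20
python3 - <<'E'
from h import *
st()
rows([.60,-.0456,.11],down(13.3),3)
E
```

```text
time: 20.9
ee_pos: [0.5932, 0.013, 0.1603]
eef_rot: [-0.176, 1.548, 0.183]
force: [1.2, 1.8, 1.1]
gripper_width: 0.996
t 20.9 pos [0.5932 0.013  0.1603] w 0.996 F [1.2 1.8 1.1] q [ 0.02  0.41  0.06  1.2   0.01 -0.21]
psi 13.2 toolx [ 0.014  0.006 -1.   ] y [-0.228  0.974  0.003]
3 x xyz [ 0.0167 -0.0196 -0.0024] rot [-0.05  0.29 -0.05] total rot 0.9
```

```bash
python3 -m creep '[{"x":0.016,"y":-0.018,"z":-0.004,"rx":0,"ry":0.3,"rz":0,"fingers":0},{"x":0.016,"y":-0.018,"z":-0.002,"rx":0,"ry":0.3,"rz":0,"fingers":0},{"x":0.012,"y":-0.015,"z":0,"rx":0,"ry":0.3,"rz":0,"fingers":0},{"x":0,"y":0,"z":0,"rx":0,"ry":0,"rz":0,"fingers":0},{"x":0,"y":0,"z":0,"rx":0,"ry":0,"rz":0,"fingers":0},{"x":0,"y":0,"z":0,"rx":0,"ry":0,"rz":0,"fingers":0},{"x":0,"y":0,"z":0,"rx":0,"ry":0,"rz":0,"fingers":0}, {"x":0,"y":0,"z":0,"rx":0,"ry":0,"rz":0,"fingers":0}]' 20
python3 - <<'E'
from h import *
st(); s=env.sense(); d=snap('wrist','w13.png'); sleeves(d,s)
E
```

```text
time: 21.9
ee_pos: [0.6008, -0.0397, 0.1159]
eef_rot: [-0.178, 1.562, 0.182]
force: [-0.5, -0.8, -0.1]
gripper_width: 1.004
t 21.9 pos [ 0.6008 -0.0397  0.1159] w 1.004 F [-0.5 -0.8 -0.1] q [-0.07  0.46  0.03  1.13  0.   -0.3 ]
psi 13.2 toolx [ 0.001  0.003 -1.   ] y [-0.228  0.974  0.002]
[ 327  183   35  110 2391] [ 0.5957 -0.0239] 7.8 0.087 [ 0.5956 -0.0239]
[ 268  184   38  110 2420] [ 0.6067 -0.0695] 18.9 0.087 [ 0.6067 -0.0695]
```

View pics/w13.png

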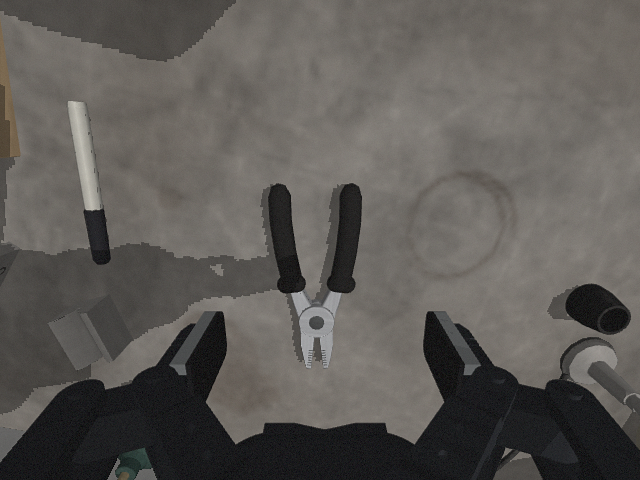

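```bash
python3 - <<'E'
from h import *
rows([.6038,-.0461,.012],down(13.3),1)
E
python3 -m creep '[{"x":0.04,"y":-0.004,"z":0.001,"rx":0,"ry":0,"rz":0,"fingers":0},{"x":0.04,"y":-0.002,"z":0,"rx":0,"ry":0,"rz":0,"fingers":0},{"x":0.018,"y":0,"z":0,"rx":0,"ry":0,"rz":0,"fingers":0},{"x":0.004,"y":0,"z":0,"rx":0,"ry":0,"rz":0,"fingers":0},{"x":0.004,"y":0,"z":0,"rx":0,"ry":0,"rz":0,"fingers":0.05},{"x":0,"y":0,"z":0,"rx":0,"ry":0,"rz":0,"fingers":0.1},{"x":0,"y":0,"z":0,"rx":0,"ry":0,"rz":0,"fingers":0.15},{"x":0,"y":0,"z":0,"rx":0,"ry":0,"rz":0,"fingers":0.18}]' 25
python3 - <<'E'
from h import *
st()
rows([.6038,-.0461,-.0005],down(13.3),1)
E
```

```text
1 x xyz [ 0.1039 -0.0071  0.0013] rot [-0.15  0.07 -0.14] total rot 0.2
time: 22.95
ee_pos: [0.606, -0.045, 0.0106]
eef_rot: [-0.179, 1.556, 0.182]
force: [0.1, -0.2, 0.6]
gripper_width: 0.819
t 22.95 pos [ 0.606  -0.045   0.0106] w 0.819 F [ 0.1 -0.2  0.6] q [-0.08  0.55 -0.12  0.9   0.   -0.31]
psi 13.2 toolx [ 0.007  0.002 -1.   ] y [-0.228  0.974  0.001]
1 x xyz [ 0.0111 -0.0006 -0.0025] rot [-0.11  0.41 -0.03] total rot 0.4
```

```bash
python3 -m creep '[{"x":0.007,"y":0,"z":-0.002,"rx":0,"ry":0.4,"rz":0,"fingers":0.18},{"x":0.004,"y":0,"z":0,"rx":0,"ry":0,"rz":0,"fingers":0.25},{"x":0,"y":0,"z":0,"rx":0,"ry":0,"rz":0,"fingers":0.35},{"x":0,"y":0,"z":0,"rx":0,"ry":0,"rz":0,"fingers":0.45},{"x":0,"y":0,"z":0,"rx":0,"ry":0,"rz":0,"fingers":0.6},{"x":0,"y":0,"z":0,"rx":0,"ry":0,"rz":0,"fingers":0.8},{"x":0,"y":0,"z":0,"rx":0,"ry":0,"rz":0,"fingers":0.8},{"x":0,"y":0,"z":0,"rx":0,"ry":0,"rz":0,"fingers":0.8}]' 45
python3 - <<'E'
from h import *
st(); snap('wrist','w14.png')
E
```

```text
time: 23.95
ee_pos: [0.6043, -0.0457, -0.0002]
eef_rot: [-0.181, 1.563, 0.181]
force: [0.3, 0.1, 1.2]
gripper_width: 0.567
t 23.95 pos [ 6.043e-01 -4.570e-02 -2.000e-04] w 0.567 F [0.3 0.1 1.2] q [-0.08  0.57 -0.12  0.88  0.   -0.31]
psi 13.2 toolx [ 0.  0. -1.] y [-0.228  0.974  0.   ]
```

View pics/w14.png

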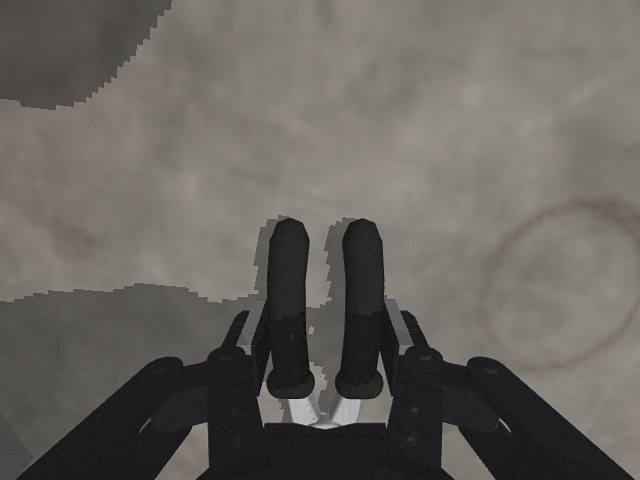

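```bash
python3 -m creep '[{"x":-0.01,"y":0,"z":0,"rx":0,"ry":0,"rz":0,"fingers":0.8},{"x":-0.035,"y":0,"z":0,"rx":0,"ry":0,"rz":0,"fingers":0.8},{"x":-0.045,"y":0,"z":0,"rx":0,"ry":0,"rz":0,"fingers":0.8},{"x":-0.045,"y":0,"z":-0.01,"rx":0,"ry":0,"rz":0,"fingers":0.8},{"x":-0.035,"y":0,"z":-0.03,"rx":0,"ry":0,"rz":0,"fingers":0.8},{"x":-0.01,"y":0,"z":-0.045,"rx":0.5,"ry":0,"rz":0,"fingers":0.8},{"x":0,"y":0,"z":-0.045,"rx":0.5,"ry":0,"rz":0,"fingers":0.8},{"x":0,"y":-0.01,"z":-0.03,"rx":0.5,"ry":0,"rz":0,"fingers":0.8}]' 45
python3 - <<'E'
from h import *
st(); print(board(-.04,.055,.09)); rows(board(-.04,.055,.09),down(YAW,30),8)
E
```

```text
time: 25.0
ee_pos: [0.4463, -0.0912, 0.1887]
eef_rot: [-0.162, 1.564, 0.161]
force: [0.5, -0.5, -2.5]
gripper_width: 0.565
t 25.0 pos [ 0.4463 -0.0912  0.1887] w 0.565 F [ 0.5 -0.5 -2.5] q [-0.2   0.13 -0.24  1.2  -0.   -0.41]
psi 11.8 toolx [ 0.001 -0.    -1.   ] y [-0.204  0.979 -0.   ]
[ 0.43396539 -0.33177439  0.12994229]
8 x xyz [ 0.0059 -0.0294 -0.008 ] rot [ 0.69 -3.74 -0.18] total rot 30.5
```

```bash
python3 -m creep '[{"x":0.003,"y":-0.03,"z":-0.006,"rx":0.7,"ry":-3.7,"rz":-0.2,"fingers":0.8},{"x":0.005,"y":-0.03,"z":-0.008,"rx":0.7,"ry":-3.7,"rz":-0.2,"fingers":0.8},{"x":0.006,"y":-0.03,"z":-0.008,"rx":0.7,"ry":-3.7,"rz":-0.2,"fingers":0.8},{"x":0.006,"y":-0.03,"z":-0.008,"rx":0.7,"ry":-3.7,"rz":-0.2,"fingers":0.8},{"x":0.006,"y":-0.03,"z":-0.008,"rx":0.7,"ry":-3.7,"rz":-0.2,"fingers":0.8},{"x":0.006,"y":-0.03,"z":-0.008,"rx":0.7,"ry":-3.7,"rz":-0.2,"fingers":0.8},{"x":0.006,"y":-0.03,"z":-0.008,"rx":0.7,"ry":-3.7,"rz":-0.2,"fingers":0.8},{"x":0.004,"y":-0.015,"z":-0.008,"rx":0.7,"ry":-3.7,"rz":-0.2,"fingers":0.8}]' 45
python3 - <<'E'
from h import *
st(); rows(board(-.04,.055,.09),down(YAW,30),1)
E
```

```text
time: 26.0
ee_pos: [0.4323, -0.329, 0.1406]
eef_rot: [-0.062, 1.031, 0.089]
force: [0.1, 0.7, -2.2]
gripper_width: 0.563
t 26.0 pos [ 0.4323 -0.329   0.1406] w 0.563 F [ 0.1  0.7 -2.2] q [-0.9   0.08 -0.56  0.61  0.44 -0.94]
psi 6.2 toolx [ 0.511  0.045 -0.858] y [-0.103  0.995 -0.009]
1 x xyz [ 0.0098 -0.0029 -0.0043] rot [0.1  0.86 0.55] total rot 1.0
```

```bash
python3 -m creep '[{"x":0.01,"y":-0.003,"z":-0.004,"rx":0.1,"ry":0.8,"rz":0.5,"fingers":0.8},{"x":0,"y":0,"z":0,"rx":0,"ry":0,"rz":0,"fingers":0.8},{"x":0,"y":0,"z":0,"rx":0,"ry":0,"rz":0,"fingers":0.8},{"x":0,"y":0,"z":0,"rx":0,"ry":0,"rz":0,"fingers":0.8},{"x":0,"y":0,"z":0,"rx":0,"ry":0,"rz":0,"fingers":0.8},{"x":0,"y":0,"z":0,"rx":0,"ry":0,"rz":0,"fingers":0.8},{"x":0,"y":0,"z":0,"rx":0,"ry":0,"rz":0,"fingers":0.8},{"x":0,"y":0,"z":0,"rx":0,"ry":0,"rz":0,"fingers":0.8}]' 45
python3 - <<'E'
from h import *
st(); rows(board(-.04,.055,.02),down(YAW,30),4); snap('wrist','w15.png')
s=env.sense();B=np.array([board(1,0,0)-C,board(0,1,0)-C,board(0,0,1)-C]);print('tcp board',B@(s['ee_pos']-C))
E
```

```text
time: 27.0
ee_pos: [0.4348, -0.331, 0.1308]
eef_rot: [-0.057, 1.048, 0.097]
force: [-0.0, 0.6, -3.0]
gripper_width: 0.563
t 27.0 pos [ 0.4348 -0.331   0.1308] w 0.563 F [-0.   0.6 -3. ] q [-0.9   0.11 -0.55  0.61  0.43 -0.94]
psi 6.2 toolx [ 0.495  0.053 -0.867] y [-0.107  0.994 -0.001]
4 x xyz [ 0.0176 -0.0002 -0.0003] rot [ 0.02 -0.03  0.01] total rot 0.1
tcp board [-0.03885068  0.05569076  0.09031765]
```

View pics/w15.png

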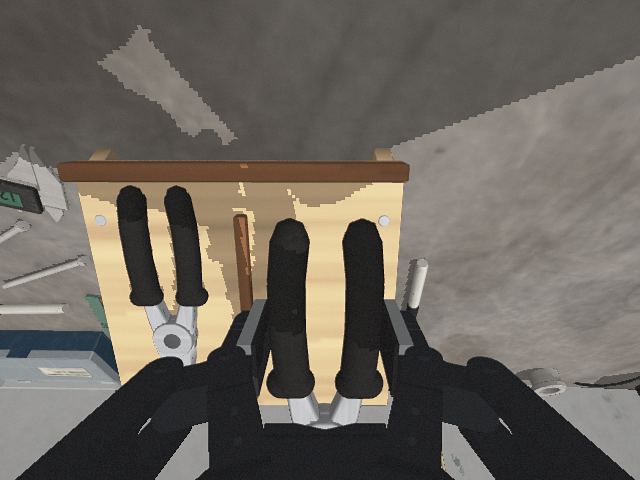

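```bash
python3 -m creep '[{"x":0.018,"y":0,"z":0,"rx":0,"ry":0,"rz":0,"fingers":0.8},{"x":0.018,"y":0,"z":0,"rx":0,"ry":0,"rz":0,"fingers":0.8},{"x":0.018,"y":0,"z":0,"rx":0,"ry":0,"rz":0,"fingers":0.8},{"x":0.012,"y":0,"z":0,"rx":0,"ry":0,"rz":0,"fingers":0.8},{"x":0.005,"y":0,"z":0,"rx":0,"ry":0,"rz":0,"fingers":0.8},{"x":0,"y":0,"z":0,"rx":0,"ry":0,"rz":0,"fingers":0.8},{"x":0,"y":0,"z":0,"rx":0,"ry":0,"rz":0,"fingers":0.8},{"x":0,"y":0,"z":0,"rx":0,"ry":0,"rz":0,"fingers":0.8}]' 45
python3 - <<'E'
from h import *
st(); rows(board(-.039,.055,.0005),down(YAW,30),1)
E
```

```text
time: 28.05
ee_pos: [0.471, -0.3284, 0.0689]
eef_rot: [-0.058, 1.047, 0.095]
force: [0.3, -0.1, -1.8]
gripper_width: 0.565
t 28.05 pos [ 0.471  -0.3284  0.0689] w 0.565 F [ 0.3 -0.1 -1.8] q [-0.83  0.22 -0.61  0.42  0.41 -0.87]
psi 6.2 toolx [ 0.497  0.051 -0.867] y [-0.106  0.994 -0.003]
1 x xyz [ 0.0181  0.0006 -0.0007] rot [ 0.06 -0.05  0.14] total rot 0.2
```

```bash
python3 -m creep '[{"x":0.01,"y":0.0005,"z":-0.0005,"rx":0,"ry":0,"rz":0.1,"fingers":0.8},{"x":0.005,"y":0,"z":0,"rx":0,"ry":0,"rz":0,"fingers":0.8},{"x":0.002,"y":0,"z":0,"rx":0,"ry":0,"rz":0,"fingers":0.8},{"x":0.001,"y":0,"z":0,"rx":0,"ry":0,"rz":0,"fingers":0.8},{"x":0.0005,"y":0,"z":0,"rx":0,"ry":0,"rz":0,"fingers":0.8},{"x":0,"y":0,"z":0,"rx":0,"ry":0,"rz":0,"fingers":0.8},{"x":0,"y":0,"z":0,"rx":0,"ry":0,"rz":0,"fingers":0.8},{"x":0,"y":0,"z":0,"rx":0,"ry":0,"rz":0,"fingers":0.8}]' 45
python3 - <<'E'
from h import *
st(); rows(board(-.039,.055,.0),down(YAW,30),1); snap('wrist','w16.png')
E
```

```text
time: 29.05
ee_pos: [0.4798, -0.3272, 0.0529]
eef_rot: [-0.057, 1.046, 0.095]
force: [-1.4, -0.2, -1.0]
gripper_width: 0.564
t 29.05 pos [ 0.4798 -0.3272  0.0529] w 0.564 F [-1.4 -0.2 -1. ] q [-0.82  0.25 -0.62  0.37  0.41 -0.85]
psi 6.1 toolx [ 0.497  0.052 -0.866] y [-0.106  0.994 -0.002]
1 x xyz [ 0.0003  0.0004 -0.0004] rot [ 0.02 -0.01  0.09] total rot 0.1
```

View pics/w16.png

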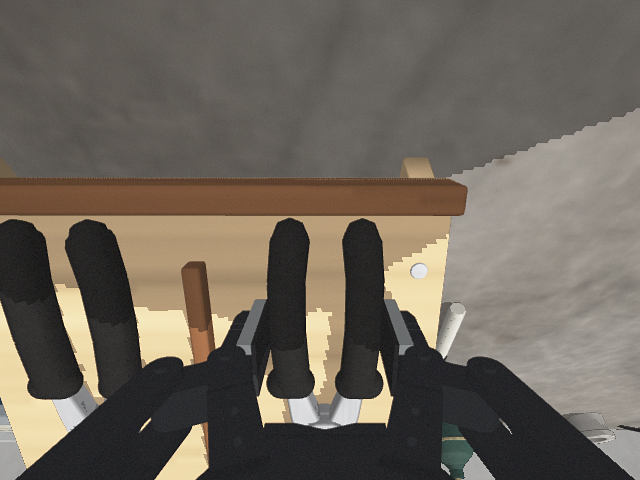

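```bash
python3 -m creep '[{"x":0.001,"y":0,"z":0,"rx":0,"ry":0,"rz":0,"fingers":0.8},{"x":0.0005,"y":0,"z":0,"rx":0,"ry":0,"rz":0,"fingers":0.42},{"x":0,"y":0,"z":0,"rx":0,"ry":0,"rz":0,"fingers":0.38},{"x":0,"y":0,"z":0,"rx":0,"ry":0,"rz":0,"fingers":0.32},{"x":0,"y":0,"z":0,"rx":0,"ry":0,"rz":0,"fingers":0.28},{"x":0,"y":0,"z":0,"rx":0,"ry":0,"rz":0,"fingers":0.28},{"x":-0.01,"y":0,"z":0,"rx":0,"ry":0,"rz":0,"fingers":0.28},{"x":-0.02,"y":0,"z":0,"rx":0,"ry":0,"rz":0,"fingers":0.28}]' 20
python3 -m creep '[{"x":-0.04,"y":0,"z":0,"rx":0,"ry":0,"rz":0,"fingers":0.28},{"x":-0.05,"y":0,"z":0,"rx":0,"ry":0,"rz":0,"fingers":0.28},{"x":-0.03,"y":0.03,"z":0,"rx":0,"ry":2,"rz":0,"fingers":0.28},{"x":0,"y":0.05,"z":-0.01,"rx":0,"ry":2,"rz":0,"fingers":0.28},{"x":0,"y":0.05,"z":-0.01,"rx":0,"ry":2,"rz":0,"fingers":0.2},{"x":0,"y":0.05,"z":0,"rx":0,"ry":2,"rz":0,"fingers":0.1},{"x":0,"y":0.04,"z":0,"rx":0,"ry":2,"rz":0,"fingers":0},{"x":0,"y":0,"z":0,"rx":0,"ry":0,"rz":0,"fingers":0}]' 20
python3 - <<'E'
from h import *
st(); snap('top','t2.png');snap('side','s4.png');snap('wrist','w17.png')
im=cv2.imread('pics/t2.png'); cv2.imwrite('pics/t2c.png',cv2.resize(im[160:350,155:520],None,fx=2.15,fy=2.15,interpolation=cv2.INTER_CUBIC))
im=cv2.imread('pics/s4.png'); cv2.imwrite('pics/s4c.png',cv2.resize(im[130:250,380:520],None,fx=4.5,fy=4.5,interpolation=cv2.INTER_CUBIC))
E
```

```text
time: 30.1
ee_pos: [0.4651, -0.3284, 0.0788]
eef_rot: [-0.056, 1.046, 0.096]
force: [0.2, -0.0, 1.0]
gripper_width: 0.721
time: 31.1
ee_pos: [0.3591, -0.1136, 0.1824]
eef_rot: [-0.069, 1.219, 0.086]
force: [0.2, -0.2, 0.1]
gripper_width: 1.005
t 31.1 pos [ 0.3591 -0.1136  0.1824] w 1.005 F [ 0.2 -0.2  0.1] q [-0.46 -0.31 -0.72  0.86  0.18 -0.53]
psi 6.1 toolx [ 0.342  0.029 -0.939] y [-0.103  0.995 -0.007]
```

View pics/t2c.png

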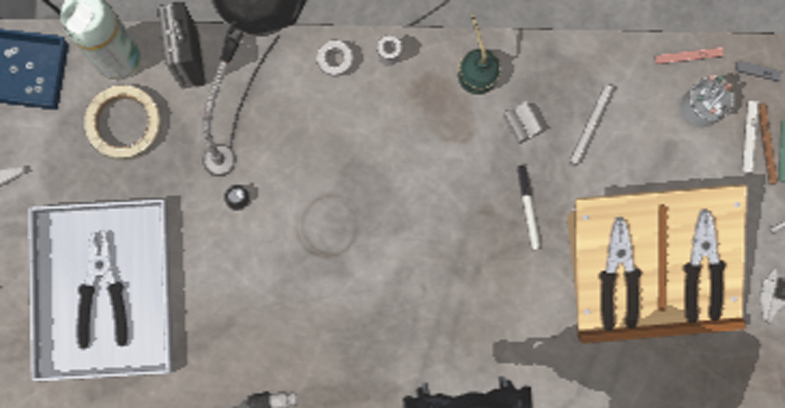

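View pics/s4c.png

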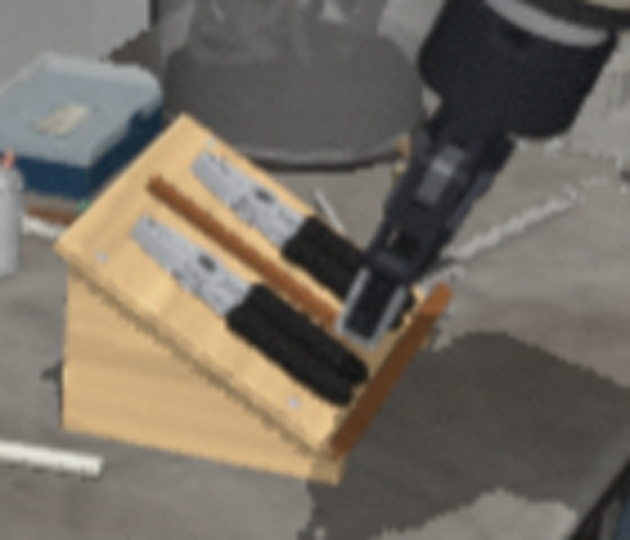

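View pics/s4.png

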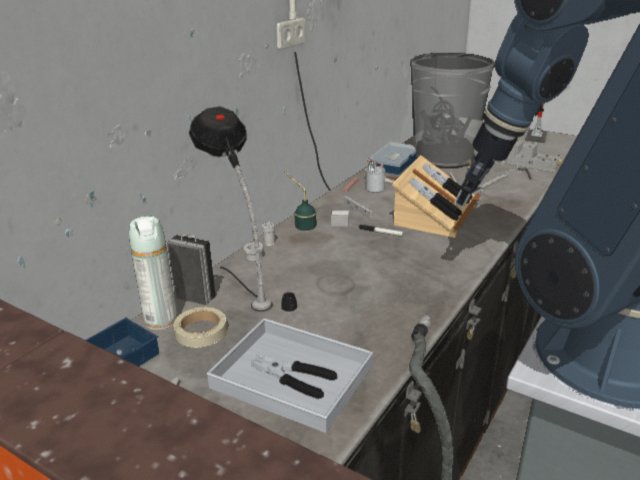

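```bash
python3 - <<'E'
from h import *
d=dict(np.load('pics/t2.png.npz')); g=d['color'].max(2); m=(g<70).astype(np.uint8); M=np.zeros_like(m); M[268:318,425:500]=m[268:318,425:500]
n,l,S,c=cv2.connectedComponentsWithStats(M)
for i in range(1,n):
    if S[i,4]<60: continue
    ys,xs=np.nonzero(l==i); P=np.array([ray(d,x,y,.06)[:2] for x,y in zip(xs,ys)])
    mu=P.mean(0); w,v=np.linalg.eigh(np.cov((P-mu).T)); a=v[:,1]*np.sign(v[0,1]); print(S[i],mu.round(4),np.degrees(np.arctan2(a[1],a[0])).round(1))
E
```

```text
[485 281   7  28 134] [ 0.4857 -0.4536] -4.2
[474 283   7  27 136] [ 0.4821 -0.4208] -2.9
[446 285   7  28 135] [ 0.4725 -0.3437] -3.0
[435 286   6  28 132] [ 0.4702 -0.3108] -0.2
```

```bash
python3 - <<'E'
from h import *
print(env.sign_off())
E
```

```text
the job is handed in; nothing more can be done
None
```

The job is done and handed in at about 31 s of the 72 s allowed. The simulator gave no verdict.

- **Left-hand and far pairs:** both moved when squeezed and closed to about 48 mm over the sleeves. I laid them flat on the rack, handle ends at the ledge and jaws up the slope. The left-hand pair is in the right bay and the far pair in the left bay.
- **Right-hand pair:** it held at about 62 mm and did not close at 25 N or at 60 N, so I took it as the seized one. I laid it flat in the repair tray.

**Last checks:**
- Top and side pictures show each pair where it belongs. The tape, marker, V block, bar, oil can and loupe look unmoved.
- The sleeve middles of both rack pairs measure about 33 mm apart, against 34 mm for fully shut pliers.
- The gripper was clear of everything at hand-in, and every force reading between moves was under 10 N.
- **One reading disagreed slightly:** in the top picture the two sleeves of each rack pair came out 1–3° off parallel. I put this down to measuring sloping sleeves on a level plane, but did not confirm it another way.

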